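Snap the hose clip on the air box shut with the clip pliers

TASK

Take the red-handled clip pliers from the rubber mat, bring their jaws in over the two ears of the open snap clip on the air box pipe, and squeeze until the hook clicks and the clip stays shut by itself; use the pliers, not the fingers, and no more force than the click needs, so that the plastic is not crushed. Then lay the pliers gently back, flat on the mat, and let go. Leave the tape, the pot and the roller where they are.

Things in the scene. Friction and masses are not known exactly. Their poses are not given: they have to be found in the camera images.
- pliers: Clip pliers with red handles, 150 g, 150 mm long, loose, lying flat and open on the mat. Origin: on the underside, below the brass pivot; +x to the jaws, z up. 16 mm thick; jaws 10 mm tall, mid-height z 8. Handles: x -98 to -24, each 11 mm wide, splayed 0.11 rad. Nibs (jaw tips): x 40.5 to 49.5, inner faces 35 mm apart when open, outsides 53. The handles spring open.
- pliers_grip (a point): Where to hold the pliers: between the handles, 58 mm behind the pivot, z 8. Fingers go on the outsides of both handles, 62 mm apart here, 65 mm 10 mm further back. The return spring pushes out with 8 N (10 N when closed) and must be held in: grip stronger than that, to 61 mm opening, and the nibs are still 33 mm apart; wider and the pliers slip out.
- pliers_nose (a point): Midway between the nibs, 45 mm ahead of the pivot, z 8; the nib ends reach 4.5 mm past it. As the handles are squeezed the nibs swing in and creep some 5 mm forward of the hand, so start squeezing about 6 mm back from touching the clip's shoulders and ease back if they push: nibs jammed on the shoulders waste the squeeze, nibs over 10 mm back slip off the ears.
- clip: White plastic snap clip round the black pipe socket, open at the start. Origin: on the pipe axis at the clip's mid-height, 90 mm above the bench; its two ears point to its -x. Band 11 mm tall, outer radius 28 mm. It can be turned on the pipe with a little drag (0.04 N m). A steel spring hook runs across the front of the ears, out to 46 mm from the axis.
- clip_ears (a point): Between the ears, 32.5 mm from the pipe axis; +x points from here to the pipe: bring the pliers in along it, level, nibs outside the ears. Ears: 12 mm tall, from 28 to 40 mm off the axis, outsides 26 mm apart when open, 17 to 19 clicked. Beside each ear a flat shoulder 28 mm off the axis stops the nibs: when they touch it the pliers' nose is on this point, within 1 mm.
- clip_left (a joint): Closing angle of each half of the clip, rad: 0 open, held open by a light spring; the hook starts to ride up at 0.01 to 0.03, clicks home and then holds at 0.055 to 0.07 (differs from clip to clip), stop at 0.076. The click takes 15 to 21 N on the handles at pliers_grip (7 to 10 N on each ear): the handles then jump in by 3 to 5 mm. Over 32 N in all on the two ears crushes the clip.
- pliers_arm (a joint): Closing angle of the pliers, rad: 0 open, about 0.04 held at 61 mm, 0.2 when the nibs meet the ears, about 0.28 before the click and 0.36 after, 0.45 at most. 0.1 rad is 4.5 mm between the nibs and about 6 mm between the fingers.
- mat: Black rubber mat, 220 x 190 x 6 mm, fixed to the bench: home of the pliers. Origin: centre of its underside.
- airbox: Green fibreglass air box on a plywood board 270 x 210 mm, fixed to the bench. Origin: centre of the board's underside. Box top at 56 mm (front edge 98 mm to its -x). The pipe stands up 35 mm to -x of the origin: boss to 61 mm, black socket of radius 25 to 112 mm, then an elbow running to +x, top at 158 mm.
- tape_roll: Yellow roll of tape lying flat, 104 mm across, 25 mm tall, loose. Origin: centre of its underside. Leave alone.
- resin_pot: White plastic pot, 90 mm across the rim, 100 mm tall, loose, upright. Origin: centre of its underside. Leave alone.
- roller: Laminating roller with a wooden handle and finned metal head, 215 mm long, 30 mm tall, lying loose on the bench, head to its +x. Origin: about its middle, on the bench. Leave alone.

How it is judged:
By the outcome, as a careful person would: the job done as asked, in the order asked, and still so for the second after the job is handed in, with the robot touching nothing.
It also fails if it takes over 58 s, if anything falls off the work surface, if the arm or the gripper's body presses on something with over 40 N, if the wrist force passes 120 N, or if a joint passes its speed limit or range.

ROBOT

A 6-joint arm with a two-finger parallel gripper is mounted at the origin on the work surface. World frame = base frame: x ahead of the robot, y to its left, z up, the work surface at z = 0. Lengths are in m, angles in rad, forces in N, time in s.
With the tool pointing down it reaches from about 0.25 to 0.775 m from the base axis. Payload 4 kg.
Tool frame: the origin (TCP) lies at the very end of the fingers, on their centre line; the grasp point (between the pads) lies 19 mm behind it (pinch_z is the z of the grasp point in the tool frame, in m); z points along the fingers, y is the line along which they close (so a half turn about z gives the same grasp; the last joint's range is limited). The gripper opens to 85 mm and grips with 20 to 120 N. Pads are 22 mm wide; open, the fingers measure 114 mm over their backs; the gripper's body (76 mm by 85 mm) begins 54 mm behind the grasp point. The pads swing forward as they close: fully open they stand 13 mm farther back than shut.
Start: joints at [-1.348, 0.087, 1.371, -0, 1.684, -0.103], TCP at [0.176, -0.521, 0.231] pointing down, gripper open.
Joint ranges: [-3.1, 3.1], [-0.76, 2.03], [0.27, 2.55], [-1.08, 4.22], [0.17, 2.65], [-2.57, 2.57]. Speed limits (rad/s): [2.79, 2.79, 3.14, 3.14, 3.14, 3.14].

INTERFACE

Orientations are given as a unit quaternion [w, x, y, z].
In Python, from bench import * gives the robot as it stands.
- The arm moves only by the tool step_arm, never from a script. Its argument "plan" is a list of rows, each a list of 3 entries, a list of its own where there are three numbers: the shift along the tool's x, y, z in mm, then the turn, a rotation vector about the tool's x, y, z in degrees, then the opening, from 0 (shut) to 1 (fully open). In form: [[[tx, ty, tz], [rx, ry, rz], grip], ...]. A call has exactly 8 rows; each row shifts and turns the commanded pose from where the row before left it, along the tool's axes as they then stand; what a row does not reach is not made up. A row lasts 1/8 s, in which the tool goes at most 62.5 mm and 10.7 degrees, less where a joint would pass 70% of its speed; a pose out of reach is approached as far as the arm can. A call with a gripper value outside its range is refused whole. The fingers move at their own pace and stop on an object; the grip force is fixed at half the most. Time passes only in rows, so rows that do not move let the fingers close, or fill a call up. It gives the time, the measured TCP pose, the force, the opening and the grip force at its end, in the units of the state.
- sense(): the state, without advancing time (a new reading comes with each control period).
- snapshot(name): name is "scene" or "side" or "wrist"; returns a dict with "frame" (400x640x3 uint8, red, green, blue), "K" (3x3 intrinsics, pixels), "cam_to_world" (4x4, takes a point from camera to world coordinates). Camera axes: x right, y down, z forward; pixel columns grow to the right and rows downward; lengths in m; the calibration is good to about 2 mm. A picture is of the moment at which its call begins. There is no depth.
- finish_job(): hands the job in; it is judged then, once.
The state is a dict: "clock": time; "joints": joint angles; "dq": joint speeds; "joint_efforts": joint torques, N m; "position": TCP position; "tcp_rot": TCP orientation; "wrist_force": force on the tool from outside, world axes, zero at the start; "moment": the same for the moment, N m; "grip_width": finger opening in m; "grasp_force": force on a finger pad.
Only numpy, scipy, OpenCV 4.12 (cv2) and the standard library are available. Lean on these libraries where they do the work, as an engineer would, in place of code of your own. Each camera call takes 0.05 s, during which the arm holds its last target. There are 200 camera calls.

## Working session

There is one attempt and no reset: what is moved stays moved. The work goes in short steps, Python scripts to look and compute and a tool call to move; the robot and the scene stay as the last step left them, time stands still between calls to the robot, and variables do not carry over. Pictures are saved under pics/ and viewed, at most 10 in all, crops included, and the job is handed in when it is done.

Besides the shell and the picture viewer there is one more tool, called as name(argument=value, ...) on one line, values as JSON. step_arm: Moves the arm, as the interface text tells. Its arguments: {"type":"object","properties":{"plan":{"type":"array"}},"required":["plan"]}

```bash
mkdir -p pics; ls; cat > h.py <<'E'
from bench import *
import numpy as np, cv2
from scipy.spatial.transform import Rotation as R
def save(n,f): cv2.imwrite('pics/'+f,cv2.cvtColor(n['frame'],cv2.COLOR_RGB2BGR))
def ray(s,u,v,z):
    K=np.array(s['K']);T=np.array(s['cam_to_world'])
    d=T[:3,:3]@np.linalg.solve(K,[u,v,1.]);o=T[:3,3]
    return o+d*(z-o[2])/d[2]
def proj(s,p):
    T=np.linalg.inv(np.array(s['cam_to_world']));c=T[:3,:3]@np.array(p)+T[:3,3]
    q=np.array(s['K'])@c;return q[:2]/q[2]
E
python3 - <<'E'
from h import *
import pickle
S={}
for n in("scene","side"):
    S[n]=snapshot(n);save(S[n],n+'0.png');print(n,np.round(S[n]['cam_to_world'],3),np.round(S[n]['K'],1))
pickle.dump(S,open('s0.pkl','wb'))
print(sense())
a=np.vstack([S['scene']['frame']]);
E
```

```text
pics
scene [[ 0.081  0.817 -0.571  1.303]
 [ 0.997 -0.06   0.056 -0.084]
 [ 0.012 -0.574 -0.819  1.159]
 [ 0.     0.     0.     1.   ]] [[515.9   0.  311.4]
 [  0.  515.9 198. ]
 [  0.    0.    1. ]]
side [[-0.772 -0.489  0.405  0.117]
 [-0.635  0.588 -0.501  0.552]
 [ 0.007 -0.644 -0.765  0.97 ]
 [ 0.     0.     0.     1.   ]] [[419.7   0.  320. ]
 [  0.  419.7 197.9]
 [  0.    0.    1. ]]
{'clock': 0.1, 'joints': array([-1.34809550e+00,  8.79186703e-02,  1.37211286e+00,  2.07085878e-05,
        1.68358005e+00, -1.03073330e-01]), 'dq': array([ 1.08883265e-03, -1.13502322e-03, -2.70643362e-03, -1.42097397e-03,
       -2.06338792e-03, -6.06433355e-05]), 'joint_efforts': array([ 1.57287799e-03, -3.53016651e+01, -3.14218175e+01, -7.66647213e-05,
        7.95223110e-03,  1.40736412e-05]), 'position': array([ 0.17594155, -0.52063537,  0.23023068]), 'tcp_rot': array([-1.00827410e-03,  9.86762515e-01,  1.62168799e-01, -5.00725634e-05]), 'wrist_force': array([ 0.66919034, -0.30428896,  0.06424379]), 'moment': array([ 0.03079796, -0.04206772, -0.00326451]), 'grasp_force': 0.0, 'grip_width': 0.08540412551363391}
```

View pics/scene0.png

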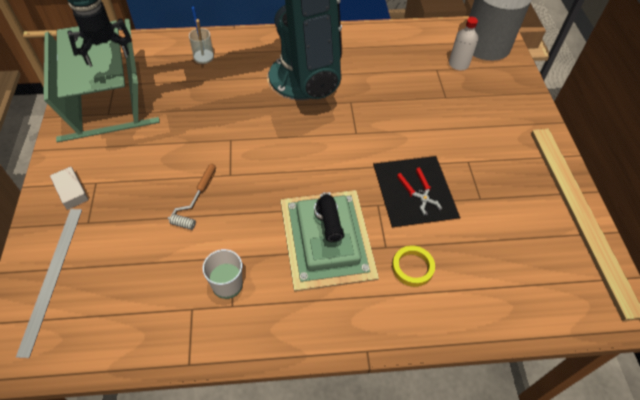

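View pics/side0.png

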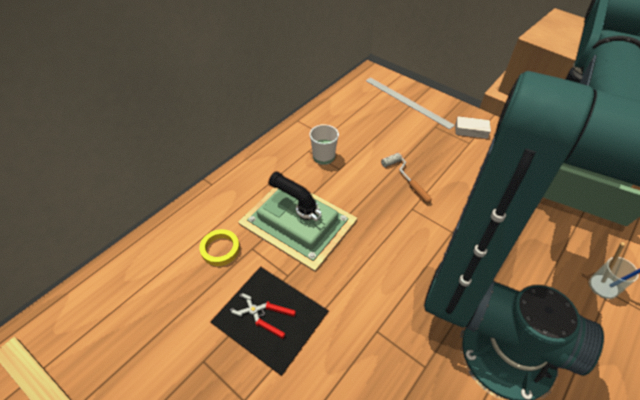

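The pliers lie at scene (425,195) with the jaws toward +x. The clip is at about (320,212), with the ears toward the robot. I'll enlarge both.

```bash
python3 - <<'E'
from h import *
import pickle
S=pickle.load(open('s0.pkl','rb'))
def crop(n,x,y,w,h,k):
    c=cv2.cvtColor(S[n]['frame'][y:y+h,x:x+w],cv2.COLOR_RGB2BGR);c=cv2.resize(c,None,fx=k,fy=k,interpolation=cv2.INTER_CUBIC)
    for i in range(0,w,10):cv2.putText(c,str(x+i),(i*k,8),0,.3,(255,255,255));cv2.line(c,(i*k,10),(i*k,14),(255,255,255))
    for i in range(0,h,10):cv2.putText(c,str(y+i),(0,i*k+4),0,.3,(255,255,255));cv2.line(c,(22,i*k),(27,i*k),(255,255,255))
    return c
A=crop('scene',370,150,100,80,6)
cv2.imwrite('pics/c1.png',A)
a=crop('scene',295,180,65,75,6);b=crop('side',265,165,65,75,6)
cv2.imwrite('pics/c2.png',np.hstack([a,b]))
E
```

```text
(no output)
```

View pics/c1.png

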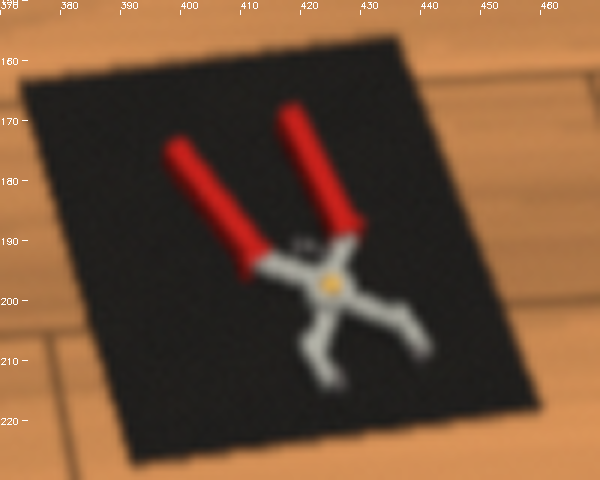

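View pics/c2.png

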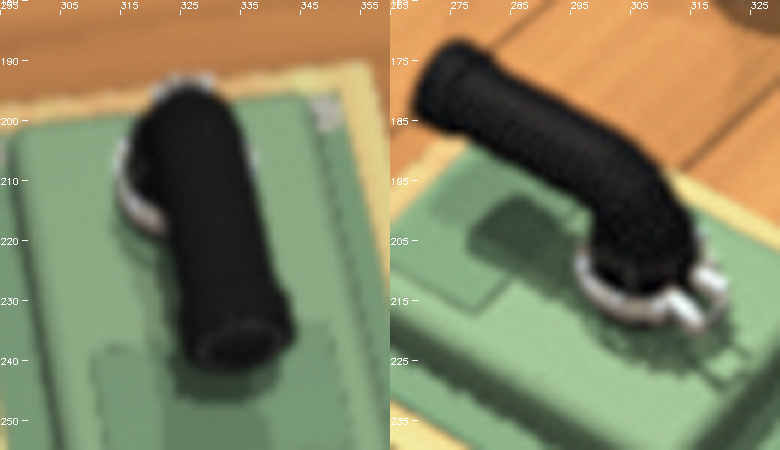

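```bash
python3 - <<'E'
from h import *
import pickle
S=pickle.load(open('s0.pkl','rb'));a,b=S['scene'],S['side']
mm=lambda p:np.round(np.array(p)*1000,1)
P=lambda s,u,v,z:ray(s,u,v,z/1000)
print('pivot',mm(P(a,424.7,197.5,22)))
hs=[P(a,398.5,174,20),P(a,417.8,168,20)];ns=[P(a,425,213.5,18),P(a,440,209,18)]
print('handles',mm(hs),'nibs',mm(ns), np.linalg.norm(hs[0]-hs[1]),np.linalg.norm(ns[0]-ns[1]))
d=np.mean(ns,0)-np.mean(hs,0);print('yaw',np.degrees(np.arctan2(d[1],d[0])),np.linalg.norm(d))
print('mat corners',mm([P(a,373.5,163.5,6),P(a,436.5,156.3,6),P(a,460,218,6),P(a,392,227.5,6)]))
print('ears side',mm([P(b,315.5,218.7,95),P(b,320.2,212.5,95)]))
print('ear roots',mm([P(b,312,215,95),P(b,317,209,95)]))
print('clip front scene', mm(P(a,326,192.5,95)))
# elbow end / board corners
print('board', mm([P(a,359,192.5,12),P(a,281,200,12),P(a,376,279,12),P(a,293.5,287,12)]))
print('elbow axis scene (top) ',mm([P(a,327,195,158),P(a,335,232,158)]))
E
```

```text
pivot [529.3 300.1  22. ]
handles [[443.3 244.1  20. ]
 [426.1 302.4  20. ]] nibs [[577.9 291.4  18. ]
 [566.7 334.5  18. ]] 0.06073838182697304 0.044526902142314445
yaw 16.11401186416792 0.1432397641668163
mat corners [[389.9 183.2   6. ]
 [376.5 370.1   6. ]
 [591.4 385.9   6. ]
 [607.4 199.4   6. ]]
ears side [[544.1  40.9  95. ]
 [547.7  17.1  95. ]]
ear roots [[559.   37.4  95. ]
 [561.8  13.4  95. ]]
clip front scene [545.2  27.8  95. ]
board [[492.8 126.8  12. ]
 [502.2 -87.5  12. ]
 [754.9 133.4  12. ]
 [760.9 -69.5  12. ]]
elbow axis scene (top)  [[597.5  22.9 158. ]
 [701.3  30.8 158. ]]
```

step_arm(plan=[[[28, -27, 0], [0, 0, 0], 1], [[28, -27, 0], [0, 0, 0], 1], [[28, -27, 0], [0, 0, 0], 1], [[28, -27, 0], [0, 0, 0], 1], [[28, -27, 0], [0, 0, 0], 1], [[28, -27, 0], [0, 0, 0], 1], [[28, -27, 0], [0, 0, 0], 1], [[28, -27, 0], [0, 0, 0], 1]])

```text
clock: 1.1
position: [0.3193, -0.2434, 0.2308]
tcp_rot: [-0.0, 0.987, 0.162, -0.0]
wrist_force: [1.1, -0.1, -0.1]
grip_width: 0.0853
grasp_force: 0.0
```

step_arm(plan=[[[28, -27, 0], [0, 0, 2], 1], [[28, -27, 0], [0, 0, 2], 1], [[28, -27, 0], [0, 0, 2], 1], [[28, -27, 0], [0, 0, 2], 1], [[28, -27, 0], [0, 0, 2], 1], [[28, -27, 0], [0, 0, 2], 1], [[0, 0, 0], [0, 0, 0], 1], [[0, 0, 0], [0, 0, 0], 1]])

```text
clock: 2.1
position: [0.4434, -0.0482, 0.2308]
tcp_rot: [0.0, 0.998, 0.058, -0.001]
wrist_force: [0.4, -0.2, 0.2]
grip_width: 0.0854
grasp_force: 0.0
```

```bash
python3 - <<'E'
from h import *
import pickle
s=snapshot('wrist');save(s,'w1.png');pickle.dump(s,open('w1.pkl','wb'))
print(np.round(s['cam_to_world'],3),np.round(s['K'],1));q=sense();print(q['position'],q['tcp_rot'],q['joints'])
E
```

```text
[[ 0.117 -0.954 -0.276  0.514]
 [-0.993 -0.113 -0.032 -0.04 ]
 [-0.001  0.278 -0.961  0.372]
 [ 0.     0.     0.     1.   ]] [[354.2   0.  321.9]
 [  0.  354.2 198.6]
 [  0.    0.    1. ]]
[ 0.44335459 -0.04853633  0.23102159] [ 1.76479728e-04  9.98322472e-01  5.78967360e-02 -4.23655626e-04] [-2.35860771e-01 -1.46499085e-01  1.59891925e+00 -5.87362036e-04
  1.68988127e+00  1.21900771e+00]
```

View pics/w1.png

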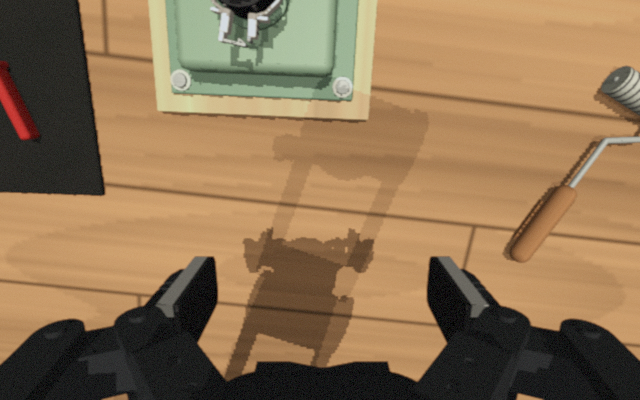

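The wrist view shows the clip with its ears at about (238,30). I'll enlarge it.

```bash
python3 - <<'E'
from h import *
import pickle
s=pickle.load(open('w1.pkl','rb'))
c=cv2.cvtColor(s['frame'][0:60,190:310],cv2.COLOR_RGB2BGR);c=cv2.resize(c,None,fx=6,fy=6,interpolation=cv2.INTER_CUBIC)
for i in range(0,120,10):cv2.putText(c,str(190+i),(i*6,354),0,.35,(0,0,0))
for i in range(0,60,10):cv2.putText(c,str(i),(0,i*6+4),0,.35,(0,0,0))
cv2.imwrite('pics/c3.png',c)
E
```

```text
(no output)
```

View pics/c3.png

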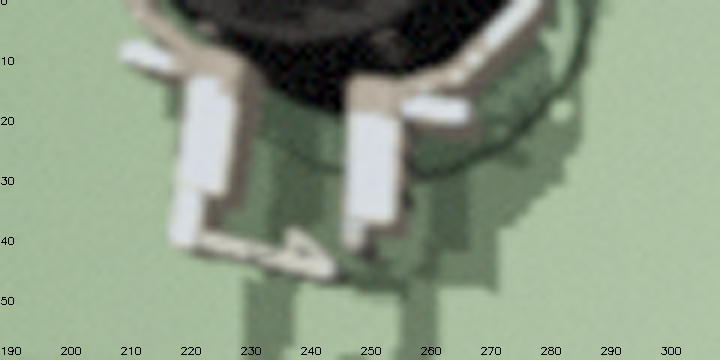

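```bash
python3 - <<'E'
from h import *
import pickle
s=pickle.load(open('w1.pkl','rb'))
f=lambda u,v:ray(s,u,v,.096)*1000
lf,rf,lb,rb=f(219.7,31.3),f(255.3,37.5),f(221.7,12.5),f(257,18)
sl,sr=f(210.5,10.5),f(268,20)
print(lf,rf,lb,rb,sl,sr,np.linalg.norm(lf-rf),np.linalg.norm(lb-rb),np.linalg.norm(sl-sr))
for a,b in((lf,rf),(lb,rb),(sl,sr)):
    d=b-a;print('mid',(a+b)/2,'yaw',np.degrees(np.arctan2(d[0],-d[1])))
d=(lb+rb-lf-rf)/2;print(d,np.degrees(np.arctan2(d[1],d[0])))
# grip/pivot in view? mat corner & handle end
print(ray(s,105,193,.006),ray(s,35,135,.018))
E
```

```text
[549.05379585  37.5540834   96.        ] [547.96467515  12.06159565  96.        ] [561.36780192  36.61138374  96.        ] [560.77022783  11.69724328  96.        ] [561.71871988  44.48139546  96.        ] [560.39956754   3.8807407   96.        ] 25.51574250003294 24.921305934199204 40.62207934283888
mid [548.5092355   24.80783952  96.        ] yaw -2.446371443732129
mid [561.06901488  24.15431351  96.        ] yaw -1.3739952042796824
mid [561.05914371  24.18106808  96.        ] yaw -1.8609375298561446
[12.55977938 -0.65352601  0.        ] -2.9785988315850354
[0.38721359 0.17904006 0.006     ] [0.44346451 0.2375794  0.018     ]
```

step_arm(plan=[[[10, -47, 11.5], [0, 0, 0], 1], [[10, -47, 11.5], [0, 0, 0], 1], [[10, -47, 11.5], [0, 0, 0], 1], [[10, -47, 11.5], [0, 0, 0], 1], [[10, -47, 11.5], [0, 0, 0], 1], [[10, -47, 11.5], [0, 0, 0], 1], [[8, -45, 12], [0, 0, 0], 1], [[0, 0, 0], [0, 0, -9.5], 1]])

```text
clock: 3.15
position: [0.4727, 0.2858, 0.1485]
tcp_rot: [0.0, 0.99, 0.144, -0.001]
wrist_force: [-0.1, -0.1, 0.5]
grip_width: 0.0854
grasp_force: 0.0
```

step_arm(plan=[[[0, 0, 0], [0, 0, 0], 1], [[0, 0, 0], [0, 0, 0], 1], [[0, 0, 0], [0, 0, 0], 1], [[0, 0, 0], [0, 0, 0], 1], [[0, 0, 0], [0, 0, 0], 1], [[0, 0, 0], [0, 0, 0], 1], [[0, 0, 0], [0, 0, 0], 1], [[0, 0, 0], [0, 0, 0], 1]])

```text
clock: 4.15
position: [0.4734, 0.2847, 0.1502]
tcp_rot: [0.0, 0.99, 0.141, -0.0]
wrist_force: [0.5, -0.8, -0.7]
grip_width: 0.0856
grasp_force: 0.0
```

```bash
python3 - <<'E'
from h import *
import pickle
s=snapshot('wrist');save(s,'w2.png');pickle.dump(s,open('w2.pkl','wb'))
q=sense();print(q['position'],q['tcp_rot'],q['joints'])
print([proj(s,p) for p in ([.4733,.2841,.022],[.5293,.3001,.022])])
E
```

```text
[0.47342954 0.28472784 0.15025528] [4.19710528e-05 9.90062629e-01 1.40627130e-01 1.15558826e-06] [ 4.38875412e-01  1.22396408e-01  1.49361062e+00 -8.10086068e-05
  1.52560804e+00  1.72748578e+00]
[array([322.43812706, 190.17253343]), array([322.84357887, 114.07108208])]
```

View pics/w2.png

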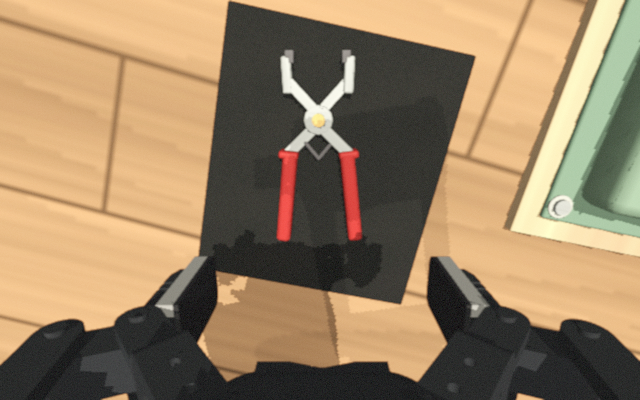

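Pivot at (318.5,120), handle ends at (285,239) and (354,237), nib tips at (289,52) and (347.5,52).

```bash
python3 - <<'E'
from h import *
import pickle
s=pickle.load(open('w2.pkl','rb'))
f=lambda u,v,z:ray(s,u,v,z)*1000
p=f(318.5,120,.023);h=(f(285,239,.019)+f(354,237.5,.019))/2;n=(f(289,51,.019)+f(347.5,51,.019))/2
print(p,h,n,np.linalg.norm(p-h),np.linalg.norm(p-n),np.linalg.norm(f(289,51,.019)-f(347.5,51,.019)))
d=n-h;y=np.degrees(np.arctan2(d[1],d[0]));print(y)
u=d/np.linalg.norm(d);g=p-58*u;print(g, (h+n)/2-(0,0,0))
m=h+u*(98-58);print(m)
E
```

```text
[524.33778009 302.00717391  23.        ] [432.41311854 274.74172508  19.        ] [570.37192931 315.49455529  19.        ] 95.96639047945219 48.135769973766095 41.794725765642944
16.457063105387817
[468.71390646 285.57596329  23.        ] [501.39252392 295.11814018  19.        ]
[470.77441069 286.07359447  19.        ]
```

step_arm(plan=[[[-3, -2, 20], [0, 0, 0], 1], [[0, 0, 25], [0, 0, 0], 1], [[0, 0, 25], [0, 0, 0], 1], [[0, 0, 25], [0, 0, 0], 1], [[0, 0, 22], [0, 0, 0], 1], [[0, 0, 15], [0, 0, 0], 1], [[0, 0, 8], [0, 0, 0], 1], [[0, 0, 0], [0, 0, 0], 1]])

```text
clock: 5.2
position: [0.4699, 0.2857, 0.0101]
tcp_rot: [0.0, 0.99, 0.141, -0.0]
wrist_force: [-0.2, 0.3, 0.2]
grip_width: 0.0854
grasp_force: 0.0
```

step_arm(plan=[[[0, 0, 0], [0, 0, 0], 0.9], [[0, 0, 0], [0, 0, 0], 0.8], [[0, 0, 0], [0, 0, 0], 0.77], [[0, 0, 0], [0, 0, 0], 0.77], [[0, 0, 0], [0, 0, 0], 0.77], [[0, 0, 0], [0, 0, 0], 0.77], [[0, 0, 0], [0, 0, 0], 0.77], [[0, 0, 0], [0, 0, 0], 0.77]])

```text
clock: 6.2
position: [0.47, 0.2858, 0.0103]
tcp_rot: [0.0, 0.99, 0.141, -0.0]
wrist_force: [0.0, -1.1, 0.3]
grip_width: 0.0658
grasp_force: 0.0
```

```bash
python3 - <<'E'
from h import *
import pickle
s=snapshot('wrist');c=s['frame'].copy()
t=snapshot('side')
k=cv2.resize(t['frame'][250:390,180:360],None,fx=640/180,fy=640/180,interpolation=cv2.INTER_CUBIC)
save({'frame':np.vstack([c[200:400],k[:395]])},'w3.png')
q=sense();print(q['position'],q['wrist_force'],q['grip_width'],q['grasp_force'])
E
```

```text
[0.47002284 0.28575371 0.01025424] [ 0.23957403  0.91338605 -0.04841156] 0.06588574721111759 0.041548957542545395
```

View pics/w3.png

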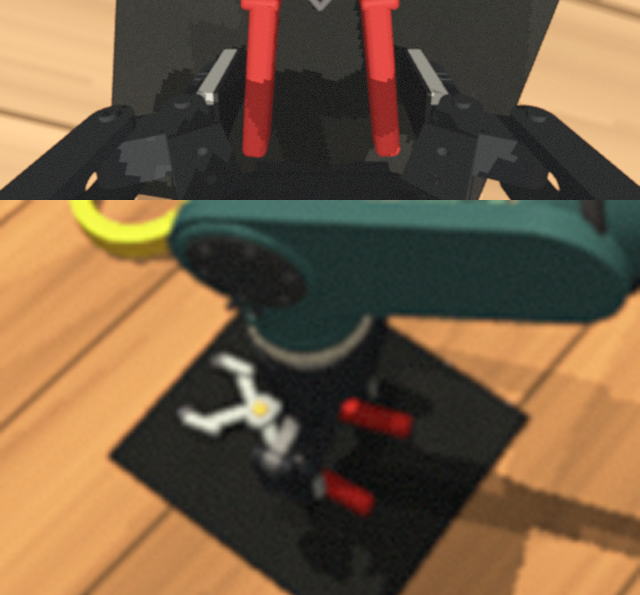

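The fingers straddle both handles. I'll lower by 6 mm and close to about 60 mm.

step_arm(plan=[[[0, 0, 3], [0, 0, 0], 0.77], [[0, 0, 3], [0, 0, 0], 0.77], [[0, 0, 0], [0, 0, 0], 0.75], [[0, 0, 0], [0, 0, 0], 0.73], [[0, 0, 0], [0, 0, 0], 0.72], [[0, 0, 0], [0, 0, 0], 0.71], [[0, 0, 0], [0, 0, 0], 0.705], [[0, 0, 0], [0, 0, 0], 0.705]])

```text
clock: 7.3
position: [0.4701, 0.2858, 0.0046]
tcp_rot: [0.0, 0.99, 0.141, 0.0]
wrist_force: [-0.2, -0.1, 2.7]
grip_width: 0.0605
grasp_force: 8.5
```

step_arm(plan=[[[0, 0, -2], [0, 0, 0], 0.705], [[0, 0, -5], [0, 0, 0], 0.705], [[0, 0, -12], [0, 0, 0], 0.705], [[0, 0, -18], [0, 0, 0], 0.705], [[0, 0, -18], [0, 0, 0], 0.705], [[0, 0, -18], [0, 0, 0], 0.705], [[0, 0, -12], [0, 0, 0], 0.705], [[0, 0, 0], [0, 0, 0], 0.705]])

```text
clock: 8.3
position: [0.4709, 0.2862, 0.091]
tcp_rot: [-0.0, 0.99, 0.141, 0.001]
wrist_force: [-0.4, 0.8, -2.0]
grip_width: 0.0601
grasp_force: 7.8
```

```bash
python3 - <<'E'
from h import *
import pickle
s=snapshot('wrist');pickle.dump(s,open('w4.pkl','wb'));save({'frame':s['frame']},'w4.png')
q=sense();print(q['position'],q['wrist_force'],q['moment'],q['grip_width'],q['grasp_force'])
E
```

```text
[0.47017056 0.28581776 0.08973615] [ 0.51302116  0.08996381 -1.76755713] [-0.04939286 -0.01078682 -0.01941781] 0.06031286028598625 7.779658525250852
```

View pics/w4.png

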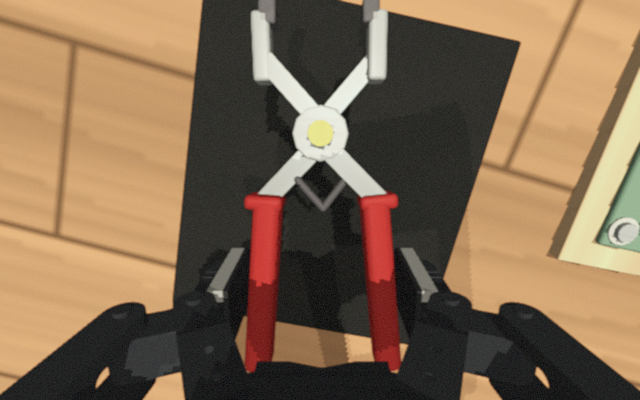

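The pliers are lifted, with pivot at (320.5,132), collars at (264,198) and (379,197), handle ends at (259,370) and (386,368), and jaw shoulders at (253,12) and (386,12). The nose looks as if it sags, so I'll fit the pose in hand.

```bash
cat > fit.py <<'E'
from h import *
import pickle
from scipy.optimize import least_squares
w2=pickle.load(open('w2.pkl','rb'));w4=pickle.load(open('w4.pkl','rb'))
px2=[(318.5,120),(289,153),(348.5,153),(285,239),(354,237.5),(281,56),(355,56)]
px4=[(320.5,132),(264,198),(379,197),(259,370),(386,368),(253,12),(386,12)]
zz=[.022,.022,.022,.019,.019,.021,.021]
W=np.array([ray(w2,*p,z) for p,z in zip(px2,zz)])
yaw=np.radians(16.4);g=np.array([.470,.286,.0])
Rz=R.from_euler('z',-yaw)
M=Rz.apply(W-g); print(np.round(M*1000,1))   # pliers frame, origin at grip, on bench z
M[:,2]-=.014                                    # z rel. pliers mid-height
side=np.array([0,-1,1,-1,1,1,-1])*1.            # closing sign by arm
piv=M[0].copy()
def model(th):
    out=M.copy()
    for i in range(1,7):
        s=np.sign(M[i,1])*(1 if i>=5 else 1)
        a=-s*th if i>=5 else s*th
        out[i]=piv+R.from_euler('z',a).apply(M[i]-piv)
    return out
tcp=np.array([.47017,.28582,.08974])
def world(x):
    th,pitch,roll,yw,dx,dy,dz=x
    return R.from_euler('zyx',[yaw+yw,pitch,roll]).apply(model(th))+tcp+[dx,dy,dz]
f=lambda x:np.concatenate([proj(w4,p)-q for p,q in zip(world(x),px4)])
if __name__=='__main__':
    r=least_squares(f,[.04,0,0,0,0,0,.0094],x_scale=[.05]*4+[.003]*3,loss='soft_l1')
    print(np.round(r.x,4),np.round(r.fun,1))
    J=r.jac;print('sd',np.sqrt(np.diag(np.linalg.inv(J.T@J))))
    for pt in(0,.1):
        r=least_squares(lambda x:f(np.r_[x[0],pt,x[1:]]),[.04,0,0,0,0,.0094],x_scale=[.05]*3+[.003]*3);print(pt,r.cost,np.round(r.x,4))
E
python3 fit.py
```

```text
[[ 56.6   0.   22. ]
 [ 32.   22.7  22. ]
 [ 31.9 -22.7  22. ]
 [-39.8  28.3  19. ]
 [-38.6 -28.7  19. ]
 [101.2  26.5  21. ]
 [101.  -26.2  21. ]]
[ 0.0238  0.1949 -0.064   0.0092  0.0009  0.0003  0.0081] [ 0.   0.1  0.4 -0.6 -1.3  0.3  0.   0.5  0.1 -0.3 -0.1  0.3  0.4 -0.4]
sd [0.00259456 0.00918597 0.01605655 0.00391785 0.00022362 0.00019745
 0.00042674]
0 290.2659537691992 [ 0.0142 -0.2149  0.014  -0.0007 -0.0012  0.0055]
0.1 68.78844313494326 [ 1.910e-02 -1.342e-01  1.650e-02 -1.000e-04 -4.000e-04  6.700e-03]
```

The fit shows the pliers sagging 11° nose-down in the fingers. I'll tip the tool to level them, turning to the clip's yaw at the same time.

step_arm(plan=[[[-8, 0, 0], [0, 0, 4.7], 0.705], [[-10, 0, 0], [0, 0, 4.7], 0.705], [[-10, 0, 0], [0, 0, 4.7], 0.705], [[-8, 0, 0], [0, 0, 4.8], 0.705], [[0, 0, 0], [0, 2.8, 0], 0.705], [[0, 0, 0], [0, 2.8, 0], 0.705], [[0, 0, 0], [0, 2.8, 0], 0.705], [[0, 0, 0], [0, 2.8, 0], 0.705]])

```text
clock: 9.35
position: [0.4338, 0.2796, 0.0879]
tcp_rot: [0.003, 0.995, -0.024, 0.097]
wrist_force: [1.3, 0.4, -0.3]
grip_width: 0.0607
grasp_force: 7.8
```

```bash
python3 - <<'E'
from h import *
import pickle
s=snapshot('wrist');pickle.dump(s,open('w5.pkl','wb'))
a=pickle.load(open('w4.pkl','rb'))
def brass(s):
    h=cv2.cvtColor(s['frame'],cv2.COLOR_RGB2HSV);m=cv2.inRange(h,(22,110,120),(35,255,255));m[:, :250]=0;m[:,400:]=0;m[220:]=0
    y,x=np.nonzero(m);return x.mean(),y.mean(),len(x),x.min(),x.max(),y.min(),y.max()
def red(s):
    h=cv2.cvtColor(s['frame'],cv2.COLOR_RGB2HSV);m=cv2.inRange(h,(0,150,60),(6,255,255))|cv2.inRange(h,(174,150,60),(180,255,255))
    n,l,st,c=cv2.connectedComponentsWithStats(m);return [(st[i].tolist(),np.round(c[i],1).tolist()) for i in range(1,n) if st[i,4]>300]
for k in(a,s):print(brass(k),red(k))
q=sense();print(q['position'],q['tcp_rot'],q['moment'],q['grip_width'],q['grasp_force'])
E
```

```text
<stdin>:7: RuntimeWarning: Mean of empty slice.
  ret = ret.dtype.type(ret / rcount)
Traceback (most recent call last):
ValueError: zero-size array to reduction operation minimum which has no identity
```

```bash
cat > m.py <<'E'
from h import *
import pickle
def comp(m,mn):
    n,l,st,c=cv2.connectedComponentsWithStats(m);return [(st[i].tolist(),np.round(c[i],1).tolist()) for i in range(1,n) if st[i,4]>mn]
def brass(s):
    h=cv2.cvtColor(s['frame'],cv2.COLOR_RGB2HSV);m=cv2.inRange(h,(22,70,80),(38,255,255));m[:, :270]=0;m[:,370:]=0;m[220:]=0
    return comp(m,80)
def red(s):
    h=cv2.cvtColor(s['frame'],cv2.COLOR_RGB2HSV);m=cv2.inRange(h,(0,150,60),(6,255,255))|cv2.inRange(h,(174,150,60),(180,255,255))
    return comp(m,300)
E
python3 - <<'E'
from m import *
for f in('w4.pkl','w5.pkl'):
    k=pickle.load(open(f,'rb'));print(k['frame'][132,320],brass(k),red(k))
q=sense();print(q['position'],q['tcp_rot'],q['moment'],q['grip_width'],q['grasp_force'])
E
```

```text
[233 229 145] [([308, 120, 25, 27, 514], [319.9, 133.1])] [([357, 191, 44, 180, 5110], [380.6, 275.9]), ([244, 192, 42, 181, 5145], [262.7, 276.1])]
[237 228 144] [([310, 127, 23, 23, 426], [320.8, 138.1])] [([355, 193, 48, 180, 5093], [379.9, 277.8]), ([242, 194, 45, 179, 5083], [263.3, 278.3])]
[0.43254491 0.27961209 0.08753908] [ 0.00315368  0.99501712 -0.02336934  0.09687551] [-0.02944809  0.30410966  0.0299998 ] 0.06006573600331535 7.787839769371203
```

It is slipping further because the splayed handles touch only the pad edges. Closing to about 56 mm makes the handles parallel to the pads and still leaves the nibs about 30 mm apart, wide enough for the 26 mm ears.

step_arm(plan=[[[0, 0, 0], [0, 0, 0], 0.69], [[0, 0, 0], [0, 0, 0], 0.67], [[0, 0, 0], [0, 0, 0], 0.655], [[0, 0, 0], [0, 0, 0], 0.655], [[0, 0, 0], [0, 0, 0], 0.655], [[0, 0, 0], [0, 0, 0], 0.655], [[0, 0, 0], [0, 0, 0], 0.655], [[0, 0, 0], [0, 0, 0], 0.655]])

```text
clock: 10.4
position: [0.4346, 0.2801, 0.0893]
tcp_rot: [0.002, 0.995, -0.024, 0.098]
wrist_force: [-1.0, 0.1, -1.1]
grip_width: 0.0558
grasp_force: 8.0
```

```bash
python3 - <<'E'
from m import *
k=snapshot('wrist');pickle.dump(k,open('w6.pkl','wb'))
for f in('w5.pkl','w6.pkl'):
    k=pickle.load(open(f,'rb'));print(brass(k),red(k))
    g=k['frame'].astype(int);w=(g.min(2)>150)
    for v in(5,15,25,40,60):x=np.nonzero(w[v,200:440])[0]+200;print(v,x.tolist()[:1],x.tolist()[-1:],len(x))
q=sense();print(q['position'],q['tcp_rot'],q['moment'],q['grip_width'],q['grasp_force'])
E
```

```text
[([310, 127, 23, 23, 426], [320.8, 138.1])] [([355, 193, 48, 180, 5093], [379.9, 277.8]), ([242, 194, 45, 179, 5083], [263.3, 278.3])]
5 [] [] 0
15 [] [] 0
25 [] [] 0
40 [262] [377] 24
60 [262] [378] 29
[([311, 135, 21, 21, 352], [320.9, 144.9])] [([247, 197, 44, 176, 4872], [268.6, 279.5]), ([352, 196, 45, 176, 4895], [374.7, 279.2])]
5 [] [] 0
15 [] [] 0
25 [] [] 0
40 [] [] 0
60 [275] [367] 8
[0.43456969 0.28007864 0.08926648] [ 0.00237818  0.99494446 -0.02370548  0.09755978] [-0.00744326  0.13356545  0.03153403] 0.056162355282922564 8.019821007844712
```

step_arm(plan=[[[0, 0, 0], [0, 0, 0], 0.655], [[0, 0, 0], [0, 0, 0], 0.655], [[0, 0, 0], [0, 0, 0], 0.655], [[0, 0, 0], [0, 0, 0], 0.655], [[0, 0, 0], [0, 0, 0], 0.655], [[0, 0, 0], [0, 0, 0], 0.655], [[0, 0, 0], [0, 0, 0], 0.655], [[0, 0, 0], [0, 0, 0], 0.655]])

```text
clock: 11.45
position: [0.4346, 0.2801, 0.0893]
tcp_rot: [0.002, 0.995, -0.024, 0.098]
wrist_force: [-0.4, 0.3, -1.4]
grip_width: 0.0559
grasp_force: 8.0
```

```bash
python3 - <<'E'
from m import *
k=snapshot('wrist');pickle.dump(k,open('w7.pkl','wb'));print(brass(k),red(k))
q=sense();print(q['position'],q['moment'],q['wrist_force'],q['grip_width'],q['grasp_force'])
E
cat > fit2.py <<'E'
import fit,sys;from fit import *
from m import brass,red
def run(f,tcp,yw0):
    k=pickle.load(open(f,'rb'));b=brass(k)[0][1];r=sorted(red(k),key=lambda r:r[0][0])
    (l,_),(rr,_)=r
    px=[(b[0]+.3,b[1]-1),(l[0]+20.5,l[1]+6),(rr[0]+22,rr[1]+6),(None,l[1]+l[3]-3),(None,rr[1]+rr[3]-3)]
    def wr(x):
        th,p,ro,dx,dy,dz=x
        return R.from_euler('zyx',[yw0,p,ro]).apply(model(th))+tcp+np.array([dx,dy,dz])
    def ff(x):
        o=[]
        for P,q in zip(wr(x),px):
            e=proj(k,P)
            if q[0] is not None:o.append(e[0]-q[0])
            o.append(e[1]-q[1])
        return np.r_[o,(x[2]+.03)/.03]
    r=least_squares(ff,[.02,.2,0,0,0,.008],x_scale=[.05]*3+[.003]*3)
    print(f,np.round(r.x,4),np.round(r.fun,1))
if __name__=='__main__':
    run('w4.pkl',tcp,yaw+.009)
    run('w5.pkl',np.array([.4325,.2796,.0875]),np.radians(-2.2))
    run('w7.pkl',np.array([.4346,.2801,.0893]),np.radians(-2.2))
E
python3 fit2.py
```

```text
[([311, 135, 21, 21, 351], [320.9, 144.9])] [([248, 197, 43, 176, 4870], [268.6, 279.4]), ([352, 196, 46, 177, 4894], [374.7, 279.2])]
[0.43461155 0.28007121 0.08927075] [-0.00222335  0.1189871   0.03940424] [-0.95135705  0.13635654 -1.35744506] 0.05593953729301108 8.020021571112466
[[ 56.6   0.   22. ]
 [ 32.   22.7  22. ]
 [ 31.9 -22.7  22. ]
 [-39.8  28.3  19. ]
 [-38.6 -28.7  19. ]
 [101.2  26.5  21. ]
 [101.  -26.2  21. ]]
w4.pkl [ 2.100e-02  1.798e-01 -5.880e-02  1.100e-03  1.000e-04  8.700e-03] [ 0.6 -0.2 -0.4 -0.2 -0.3  0.5  0.4 -0.5 -1. ]
w5.pkl [-0.0028  0.0387 -0.0401 -0.0019  0.0002  0.0053] [-1.5  0.1  0.8 -0.5  0.7  0.3  0.3 -0.3 -0.3]
w7.pkl [ 1.330e-02  1.187e-01 -4.120e-02 -5.300e-03 -1.000e-04 -1.600e-03] [-0.4  0.   0.2 -0.5  0.2  0.4  0.2 -0.2 -0.4]
```

```bash
sed -i 's/th,p,ro,dx,dy,dz=x/p,ro,dx,dy,dz=x;th=TH/; s/(x\[2\]+.03)/(x[1]+.03)/; s/\[.02,.2,0,0,0,.008\],x_scale=\[.05\]\*3/[.2,0,0,0,.008],x_scale=[.05]*2/; s/def run(f,tcp,yw0):/def run(f,tcp,yw0,TH):/; s/,yaw+.009)/,yaw+.009,.025)/; s/.0875\]),np.radians(-2.2))/.0875]),np.radians(-2.2),.025)/; s/.0893\]),np.radians(-2.2))/.0893]),np.radians(-2.2),.1)/' fit2.py; python3 fit2.py | tail -3
```

```text
w4.pkl [ 0.1763 -0.0579  0.0012  0.0002  0.0087] [ 0.6 -0.4 -0.2 -0.1 -0.4  0.6  0.4 -0.5 -0.9]
w5.pkl [ 0.011  -0.0392 -0.0013  0.0001  0.006 ] [-1.6 -1.6  2.   0.3 -0.4  1.1  0.5 -0.4 -0.3]
w7.pkl [ 0.0386 -0.038  -0.0036 -0.0003  0.0001] [-0.5 -4.7  4.1  1.7 -3.6  2.7  0.8 -0.4 -0.3]
```

The pliers also slid down the fingers. I'll lay them back on the mat and regrip deeper and tighter.

step_arm(plan=[[[0, 0, 8], [0, 0, 0], 0.655], [[0, 0, 12], [0, 0, 0], 0.655], [[0, 0, 12], [0, 0, 0], 0.655], [[0, 0, 12], [0, 0, 0], 0.655], [[0, 0, 12], [0, 0, 0], 0.655], [[0, 0, 9], [0, 0, 0], 0.655], [[0, 0, 5], [0, 0, 0], 0.655], [[0, 0, 0], [0, 0, 0], 0.655]])

```text
clock: 12.5
position: [0.4482, 0.2794, 0.0203]
tcp_rot: [0.003, 0.995, -0.024, 0.097]
wrist_force: [-0.1, -0.0, -0.1]
grip_width: 0.056
grasp_force: 8.2
```

step_arm(plan=[[[-0.4, 0, 2], [0, 0, 0], 0.655], [[-0.4, 0, 2], [0, 0, 0], 0.655], [[-0.4, 0, 2], [0, 0, 0], 0.655], [[0, 0, 0], [0, 0, 0], 0.655], [[0, 0, 0], [0, 0, 0], 0.655], [[0, 0, 0], [0, 0, 0], 0.655], [[0, 0, 0], [0, 0, 0], 0.655], [[0, 0, 0], [0, 0, 0], 0.655]])

```text
clock: 13.5
position: [0.4482, 0.2794, 0.0145]
tcp_rot: [0.002, 0.995, -0.024, 0.098]
wrist_force: [0.2, 0.6, -1.3]
grip_width: 0.056
grasp_force: 8.3
```

```bash
python3 - <<'E'
from m import *
k=snapshot('wrist');print(brass(k),red(k))
q=sense();print(q['position'],q['moment'],q['wrist_force'],q['grip_width'],q['grasp_force'])
E
```

```text
[([310, 124, 24, 23, 428], [321.2, 135.2])] [([250, 195, 40, 177, 5031], [268.2, 277.7]), ([354, 194, 41, 178, 5050], [375.4, 277.6])]
[0.44818182 0.2794362  0.01449297] [0.06777404 0.13100572 0.05237423] [-0.07043561 -0.03919218 -0.88436645] 0.05609191470784244 8.257436180720106
```

step_arm(plan=[[[-0.3, 0, 1.5], [0, 0, 0], 0.655], [[-0.3, 0, 1.5], [0, 0, 0], 0.655], [[-0.3, 0, 1.5], [0, 0, 0], 0.655], [[0, 0, 0], [0, 0, 0], 0.655], [[0, 0, 0], [0, 0, 0], 0.655], [[0, 0, 0], [0, 0, 0], 0.655], [[0, 0, 0], [0, 0, 0], 0.655], [[0, 0, 0], [0, 0, 0], 0.655]])

```text
clock: 14.55
position: [0.4481, 0.2794, 0.0099]
tcp_rot: [0.002, 0.995, -0.024, 0.098]
wrist_force: [-1.0, -0.5, -0.4]
grip_width: 0.0561
grasp_force: 8.2
```

```bash
python3 - <<'E'
from m import *
k=snapshot('wrist');print(brass(k),red(k))
q=sense();print(q['position'],q['moment'],q['wrist_force'],q['grip_width'],q['grasp_force'])
E
```

```text
[([310, 123, 24, 24, 445], [321.0, 134.6])] [([249, 195, 40, 177, 5018], [268.2, 277.3]), ([355, 194, 40, 177, 5033], [375.5, 277.4])]
[0.44814597 0.2793995  0.0098955 ] [ 0.02008449  0.24753363 -0.06046829] [-0.96675859 -1.34076483 -0.15197788] 0.05627863279044494 8.241159556782804
```

step_arm(plan=[[[-0.3, 0, 1.5], [0, 0, 0], 0.655], [[-0.3, 0, 1.5], [0, 0, 0], 0.655], [[0, 0, 0], [0, 0, 0], 0.655], [[0, 0, 0], [0, 0, 0], 0.68], [[0, 0, 0], [0, 0, 0], 0.71], [[0, 0, 0], [0, 0, 0], 0.75], [[0, 0, 0], [0, 0, 0], 0.85], [[0, 0, 0], [0, 0, 0], 1]])

```text
clock: 15.6
position: [0.4478, 0.2792, 0.0064]
tcp_rot: [0.003, 0.995, -0.024, 0.097]
wrist_force: [-0.3, 0.3, -0.2]
grip_width: 0.0856
grasp_force: 0.0
```

step_arm(plan=[[[0, 0, 0], [0, 0, 0], 1], [[0, 0, -10], [0, 0, 0], 1], [[0, 0, -30], [0, 0, 0], 1], [[0, 0, -40], [0, 0, 0], 1], [[0, 0, -40], [0, -5, 0], 1], [[0, 0, 0], [0, -6.2, 0], 1], [[0, 0, 0], [0, 0, 0], 1], [[0, 0, 0], [0, 0, 0], 1]])

```text
clock: 16.6
position: [0.4241, 0.2802, 0.1238]
tcp_rot: [0.001, 1.0, -0.024, -0.0]
wrist_force: [0.3, -0.1, -0.2]
grip_width: 0.0854
grasp_force: 0.0
```

```bash
python3 - <<'E'
from m import *
k=snapshot('wrist');pickle.dump(k,open('w8.pkl','wb'));print(brass(k),red(k))
q=sense();print(q['position'],q['tcp_rot'],q['wrist_force'],q['grip_width'],q['grasp_force'])
# reddish handle axis points: per-component extreme points and jaw tips
h=cv2.cvtColor(k['frame'],cv2.COLOR_RGB2HSV);m=cv2.inRange(h,(0,150,60),(6,255,255))|cv2.inRange(h,(174,150,60),(180,255,255))
n,l,st,c=cv2.connectedComponentsWithStats(m)
for i in range(1,n):
    if st[i,4]>300:
        y,x=np.nonzero(l==i);print([ (v,x[y==v].min(),x[y==v].max()) for v in (y.min()+1,y.min()+15,y.max()-15,y.max()-2)])
b=brass(k)[0][1]
f=lambda u,v,z:ray(k,u,v,z)*1000
print('pivot',f(*b,.0225))
E
```

```text
[([313, 80, 15, 15, 168], [320.2, 87.1])] [([343, 121, 27, 105, 1748], [357.2, 172.3]), ([274, 122, 25, 105, 1772], [284.9, 172.6])]
[0.42382309 0.28023254 0.12363112] [ 5.78642545e-04  9.99719241e-01 -2.36835769e-02 -4.38415942e-04] [-0.1424781  -0.55881818 -0.79977565] 0.08557754787221587 0.0
[(np.int64(122), np.int64(361), np.int64(364)), (np.int64(136), np.int64(345), np.int64(362)), (np.int64(210), np.int64(353), np.int64(368)), (np.int64(223), np.int64(355), np.int64(368))]
[(np.int64(123), np.int64(277), np.int64(282)), (np.int64(137), np.int64(280), np.int64(297)), (np.int64(211), np.int64(274), np.int64(290)), (np.int64(224), np.int64(275), np.int64(288))]
pivot [500.43473381 277.51602528  22.5       ]
```

```bash
python3 - <<'E'
from m import *
k=pickle.load(open('w8.pkl','rb'));f=lambda u,v,z:ray(k,u,v,z)*1000
e=[f(281.5,226.5,.019),f(361.5,225.5,.019)];h=np.mean(e,0);p=f(320.5,86.5,.0225)
print(e,p,np.linalg.norm(e[0]-e[1]),np.linalg.norm(p-h))
d=p-h;y=np.arctan2(d[1],d[0]);u=np.array([np.cos(y),np.sin(y),0]);print(np.degrees(y),p-58*u,h+40*u)
E
```

```text
[array([403.64040752, 310.86094326,  19.        ]), array([401.64755051, 251.76482716,  19.        ])] [500.79869036 277.30241049  22.5       ] 59.12970840632397 98.29893827933839
-2.3397301129612345 [442.84704341 279.67023993  22.5       ] [442.61063208 279.67989939  19.        ]
```

step_arm(plan=[[[10, -0.5, 10], [0, 0, 0], 1], [[10.5, 0, 25], [0, 0, 0], 1], [[0, 0, 25], [0, 0, 0], 1], [[0, 0, 25], [0, 0, 0], 1], [[0, 0, 20], [0, 0, 0], 1], [[0, 0, 10], [0, 0, 0], 0.9], [[0, 0, 5], [0, 0, 0], 0.8], [[0, 0, 0], [0, 0, 0], 0.76]])

```text
clock: 17.65
position: [0.4455, 0.2801, 0.0046]
tcp_rot: [0.0, 1.0, -0.024, 0.0]
wrist_force: [0.1, -0.8, -0.1]
grip_width: 0.065
grasp_force: 0.2
```

step_arm(plan=[[[0, 0, 0], [0, 0, 0], 0.74], [[0, 0, 0], [0, 0, 0], 0.72], [[0, 0, 0], [0, 0, 0], 0.7], [[0, 0, 0], [0, 0, 0], 0.68], [[0, 0, 0], [0, 0, 0], 0.665], [[0, 0, 0], [0, 0, 0], 0.655], [[0, 0, 0], [0, 0, 0], 0.655], [[0, 0, 0], [0, 0, 0], 0.655]])

```text
clock: 18.65
position: [0.4463, 0.2804, 0.0066]
tcp_rot: [-0.0, 1.0, -0.024, 0.001]
wrist_force: [-1.4, -2.0, 8.5]
grip_width: 0.0563
grasp_force: 10.6
```

```bash
python3 - <<'E'
from m import *
k=snapshot('wrist');pickle.dump(k,open('w9.pkl','wb'));print(brass(k),red(k))
q=sense();print(q['position'],q['tcp_rot'],q['wrist_force'],q['moment'],q['grip_width'],q['grasp_force'])
E
```

```text
[([308, 122, 27, 26, 514], [320.2, 134.1])] [([244, 193, 43, 170, 5028], [267.2, 274.8]), ([356, 192, 43, 171, 4899], [376.5, 276.4])]
[0.4462674  0.2804221  0.00656493] [-4.16260371e-04  9.99715809e-01 -2.38089892e-02  1.12273676e-03] [-2.5676403  -1.98823156  8.06067374] [-0.33846485  0.48987062 -0.04366684] 0.055880136845565954 10.603788205480669
```

```bash
python3 - <<'E'
from m import *
k=pickle.load(open('w9.pkl','rb'));T=k['cam_to_world'];print(T[:3,3],T[:3,2])
print(proj(k,[.5005,.2774,.0225]), ray(k,320.5,133.5,.0225))
# brass px scale: flat reference w8
k8=pickle.load(open('w8.pkl','rb'))
def depth(k,P):
    T=np.linalg.inv(k['cam_to_world']);return (T[:3,:3]@P+T[:3,3])[2]
P=np.array([.5005,.2774,.0225]);print(depth(k8,P),depth(k,P),168**.5*depth(k8,P),514**.5*depth(k,P))
k4=pickle.load(open('w4.pkl','rb'));
w2=pickle.load(open('w2.pkl','rb'));print(brass(w2),depth(w2,np.array([.5243,.302,.0225])))
E
```

```text
[0.51633525 0.27666683 0.14778835] [-0.27453245  0.01472401 -0.9614651 ]
[322.58426326 144.11111632] [0.50422541 0.27795692 0.0225    ]
0.23120828282671838 0.12481845739957695 2.9968018566482177 2.8298301567605684
[([312, 114, 12, 11, 87], [317.2, 118.5])] 0.262941975165044
```

step_arm(plan=[[[0, 0, -1.5], [0, 0, 0], 0.655], [[0, 0, -1.5], [0, 0, 0], 0.655], [[0, 0, -2], [0, 0, 0], 0.655], [[0, 0, -2], [0, 0, 0], 0.655], [[0, 0, -3], [0, 0, 0], 0.655], [[0, 0, -5], [0, 0, 0], 0.655], [[0, 0, -5], [0, 0, 0], 0.655], [[0, 0, 0], [0, 0, 0], 0.655]])

```text
clock: 19.7
position: [0.4459, 0.2803, 0.0254]
tcp_rot: [-0.0, 1.0, -0.024, 0.001]
wrist_force: [0.6, -0.5, -1.7]
grip_width: 0.056
grasp_force: 8.2
```

```bash
python3 - <<'E'
from m import *
k=snapshot('wrist');pickle.dump(k,open('w10.pkl','wb'));print(brass(k),red(k))
q=sense();print(q['position'],q['tcp_rot'],q['wrist_force'],q['moment'],q['grip_width'],q['grasp_force'])
# track pliers features between w9 and w10
a=pickle.load(open('w9.pkl','rb'))
ga,gb=[cv2.cvtColor(x['frame'],cv2.COLOR_RGB2GRAY) for x in(a,k)]
pts=np.float32([[320,134],[264,200],[378,200],[262,330],[380,330],[300,112],[342,112],[270,70],[370,70],[262,40],[378,40]]).reshape(-1,1,2)
p,st,e=cv2.calcOpticalFlowPyrLK(ga,gb,pts,None,winSize=(25,25));print(np.hstack([pts[:,0],p[:,0]-pts[:,0],e]).round(1))
w=[(x['frame'].min(2)>140) for x in(a,k)]
for v in(20,40,60,80):print(v,[(np.nonzero(x[v,200:440])[0]+200)[[0,-1]] if x[v,200:440].any() else None for x in w])
E
```

```text
[([308, 122, 27, 25, 457], [319.7, 132.6])] [([244, 193, 43, 169, 5012], [267.5, 274.9]), ([356, 192, 42, 172, 4950], [376.0, 275.9])]
[0.4456432  0.28019408 0.02500232] [-1.69283097e-04  9.99715254e-01 -2.38580410e-02  4.20075627e-04] [-0.33302152  0.01121676 -1.58555061] [-0.05871803  0.02750125  0.0449012 ] 0.05600971031174369 8.226640872017015
[[ 3.20e+02  1.34e+02 -3.00e-01 -1.20e+00  3.40e+00]
 [ 2.64e+02  2.00e+02  7.00e-01 -7.00e-01  2.80e+00]
 [ 3.78e+02  2.00e+02 -8.00e-01 -1.00e+00  2.70e+00]
 [ 2.62e+02  3.30e+02  1.00e-01  1.40e+00  3.70e+00]
 [ 3.80e+02  3.30e+02 -2.00e-01  6.00e-01  3.50e+00]
 [ 3.00e+02  1.12e+02  4.00e-01 -5.00e-01  3.00e+00]
 [ 3.42e+02  1.12e+02 -3.00e-01 -3.00e-01  6.60e+00]
 [ 2.70e+02  7.00e+01  1.00e+00  3.00e-01  2.30e+00]
 [ 3.70e+02  7.00e+01 -6.00e-01  2.00e-01  5.00e+00]
 [ 2.62e+02  4.00e+01  1.30e+00  1.00e+00  4.80e+00]
 [ 3.78e+02  4.00e+01 -1.20e+00  1.30e+00  2.30e+00]]
20 [array([247, 392]), array([249, 391])]
40 [array([248, 392]), array([250, 390])]
60 [array([249, 391]), array([251, 390])]
80 [array([271, 367]), array([272, 367])]
```

The grip is solid now, with almost no sag. I'll raise the pliers and carry them slowly to the front of the clip.

step_arm(plan=[[[-2, 0, -5], [0, 0, 0], 0.655], [[-4, 0, -10], [0, 0, 0], 0.655], [[-4, 0, -12], [0, 0, 0], 0.655], [[-4, 5, -12], [0, 0, 0], 0.655], [[-3, 10, -10], [0, 0, 0], 0.655], [[-3, 15, -7], [0, 0, 0], 0.655], [[-1, 20, -3], [0, 0, 0], 0.655], [[-1, 22, 0], [0, 0, 0], 0.655]])

```text
clock: 20.75
position: [0.4197, 0.2075, 0.0837]
tcp_rot: [0.0, 1.0, -0.024, 0.0]
wrist_force: [-0.7, -0.6, -1.3]
grip_width: 0.0561
grasp_force: 8.2
```

step_arm(plan=[[[0, 24, 0], [0, 0, 0], 0.655], [[0, 24, 0], [0, 0, 0], 0.655], [[0, 24, 0], [0, 0, 0], 0.655], [[0, 24, 0], [0, 0, 0], 0.655], [[0, 22, 0], [0, 0, 0], 0.655], [[0, 18, 0], [0, 0, 0], 0.655], [[0, 12, 0], [0, 0, 0], 0.655], [[0, 6, 0], [0, 0, 0], 0.655]])

```text
clock: 21.75
position: [0.4123, 0.0544, 0.0834]
tcp_rot: [0.0, 1.0, -0.024, -0.0]
wrist_force: [0.4, 0.2, -1.9]
grip_width: 0.0563
grasp_force: 8.2
```

```bash
python3 - <<'E'
from m import *
k=snapshot('wrist');pickle.dump(k,open('w11.pkl','wb'));print(brass(k),red(k))
q=sense();print(q['position'],q['tcp_rot'],q['wrist_force'],q['moment'],q['grip_width'],q['grasp_force'])
w=k['frame'].min(2)>140
for v in(20,40,60,80):print(v,(np.nonzero(w[v,200:440])[0]+200)[[0,-1]] if w[v,200:440].any() else None)
E
```

```text
[([310, 122, 22, 7, 111], [320.1, 125.1])] [([357, 193, 41, 171, 4678], [376.1, 275.9]), ([246, 194, 40, 168, 4719], [267.4, 274.5])]
[0.4123361  0.05419185 0.08345379] [ 3.04128145e-04  9.99700833e-01 -2.44568165e-02 -1.30637146e-04] [ 0.28882922 -0.31311527 -1.22187163] [ 0.04305895 -0.01327606  0.0069105 ] 0.05628414933395928 8.227841152693145
20 [200 439]
40 [200 419]
60 [200 439]
80 [200 390]
```

step_arm(plan=[[[0, 6, 0], [0, 0.7, 0], 0.655], [[0, 8, 0], [0, 0.7, 0], 0.655], [[0, 7, 0], [0, 0, 0], 0.655], [[4, 3, 0], [0, 0, 0], 0.655], [[8, 0, 0], [0, 0, 0], 0.655], [[8, 0, 0], [0, 0, 0], 0.655], [[6, 0, 0], [0, 0, 0], 0.655], [[0, 0, 0], [0, 0, 0], 0.655]])

```text
clock: 22.8
position: [0.4379, 0.0302, 0.0841]
tcp_rot: [0.0, 1.0, -0.024, 0.012]
wrist_force: [0.1, -0.3, -1.6]
grip_width: 0.0557
grasp_force: 8.2
```

```bash
python3 - <<'E'
from m import *
q=sense();print(q['position'],q['tcp_rot'],q['wrist_force'],q['grip_width'],q['grasp_force'])
k=snapshot('wrist');pickle.dump(k,open('w12.pkl','wb'));print(brass(k),red(k))
b=snapshot('side');pickle.dump(b,open('sd12.pkl','wb'))
T=R.from_quat(np.roll(q['tcp_rot'],-1)).as_matrix()
x0,y0,w,h,f=285,190,80,75,8
c=cv2.cvtColor(b['frame'][y0:y0+h,x0:x0+w],cv2.COLOR_RGB2BGR);c=cv2.resize(c,None,fx=f,fy=f,interpolation=cv2.INTER_CUBIC)
for i in range(0,w,10):cv2.putText(c,str(x0+i),(i*f,10),0,.35,(0,0,255))
for i in range(0,h,10):cv2.putText(c,str(y0+i),(0,i*f+4),0,.35,(0,0,255))
cv2.imwrite('pics/sd12.png',c)
p=np.array(q['position'])
print('pred pivot',proj(b,p+[.0579,-.0028,.0074+.009]),'nib',[proj(b,p+[.107,-.005+s,.012]) for s in(.0195,-.0195)],'ear tips',[proj(b,[x/1000,y/1000,.096]) for x,y in((549,37.5),(548,12))])
E
```

```text
[0.43791651 0.03023353 0.08413881] [ 3.12836521e-04  9.99645352e-01 -2.37328439e-02  1.20757651e-02] [ 0.06551735 -0.28051147 -1.61741344] 0.055707628066839286 8.229066050844267
[([307, 122, 28, 23, 516], [320.4, 133.5])] [([357, 193, 41, 171, 4664], [376.1, 275.8]), ([246, 194, 40, 169, 4733], [267.5, 274.8])]
pred pivot [333.24096623 223.73664312] nib [array([314.32569763, 219.17485939]), array([323.74215811, 210.18047727])] ear tips [array([314.90165166, 216.72415628]), array([321.35099572, 211.0530669 ])]
```

View pics/sd12.png

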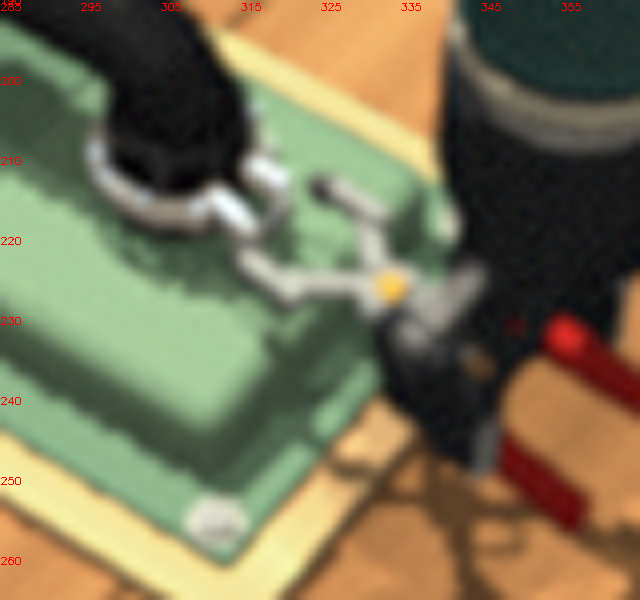

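The picture shows the right nib at (325,213), the left nib at about (315,221.5), and the ear tips at (315.4,218) and (320.6,212.5). The nibs straddle the ears and sit about 2–3 mm low, so I'll raise 2 mm and move in, feeling for the shoulder.

step_arm(plan=[[[0, 0, -1], [0, 0, 0], 0.655], [[0, 0, -1], [0, 0, 0], 0.655], [[2, 0, 0], [0, 0, 0], 0.655], [[2.5, 0, 0], [0, 0, 0], 0.655], [[2.5, 0, 0], [0, 0, 0], 0.655], [[2, 0, 0], [0, 0, 0], 0.655], [[1, 0, 0], [0, 0, 0], 0.655], [[0, 0, 0], [0, 0, 0], 0.655]])

```text
clock: 23.9
position: [0.4474, 0.0297, 0.0864]
tcp_rot: [0.0, 1.0, -0.024, 0.012]
wrist_force: [0.4, 0.8, -1.7]
grip_width: 0.056
grasp_force: 8.2
```

step_arm(plan=[[[0, 0, 0], [0, 0, 0], 0.655], [[1, 0, 0], [0, 0, 0], 0.655], [[1, 0, 0], [0, 0, 0], 0.655], [[1, 0, 0], [0, 0, 0], 0.655], [[1, 0, 0], [0, 0, 0], 0.655], [[0, 0, 0], [0, 0, 0], 0.655], [[0, 0, 0], [0, 0, 0], 0.655], [[0, 0, 0], [0, 0, 0], 0.655]])

```text
clock: 24.9
position: [0.4513, 0.0295, 0.0866]
tcp_rot: [0.0, 1.0, -0.024, 0.012]
wrist_force: [-0.3, -1.0, -1.4]
grip_width: 0.0563
grasp_force: 8.2
```

```bash
python3 - <<'E'
from m import *
F=[];
for i in range(4):
    k=snapshot('wrist');q=sense();F.append(q['wrist_force'])
print(q['position'],np.mean(F,0),q['moment'],q['grip_width'],q['grasp_force']);print(brass(k),red(k))
E
```

```text
[0.45138435 0.02949844 0.08659754] [-0.29778037  0.06916061 -1.5376694 ] [ 0.00539964 -0.02418505  0.00540578] 0.05610511612838201 8.229970790853258
[([308, 122, 27, 23, 517], [320.5, 133.4])] [([357, 193, 41, 171, 4665], [376.1, 275.7]), ([246, 194, 40, 169, 4752], [267.6, 274.7])]
```

step_arm(plan=[[[0.7, 0, 0], [0, 0, 0], 0.655], [[0.7, 0, 0], [0, 0, 0], 0.655], [[0.6, 0, 0], [0, 0, 0], 0.655], [[0.6, 0, 0], [0, 0, 0], 0.655], [[0.4, 0, 0], [0, 0, 0], 0.655], [[0, 0, 0], [0, 0, 0], 0.655], [[0, 0, 0], [0, 0, 0], 0.655], [[0, 0, 0], [0, 0, 0], 0.655]])

```text
clock: 26.1
position: [0.4542, 0.0294, 0.0866]
tcp_rot: [0.0, 1.0, -0.024, 0.012]
wrist_force: [-0.3, 0.3, -2.2]
grip_width: 0.0563
grasp_force: 8.4
```

```bash
cat > st.py <<'E'
from m import *
F=[];
for i in range(4):
    k=snapshot('wrist');q=sense();F.append(q['wrist_force'])
print(q['position'],np.mean(F,0),q['moment'],q['grip_width'],q['grasp_force']);print(brass(k),red(k))
E
python3 st.py
```

```text
[0.45425502 0.02934865 0.08657901] [-0.50210753  0.16089799 -1.65904515] [ 0.01631604  0.11284326 -0.02702712] 0.05577578801856849 8.442421007493977
[([308, 122, 26, 25, 562], [320.6, 134.4])] [([357, 193, 41, 171, 4651], [376.1, 275.8]), ([246, 194, 40, 169, 4751], [267.5, 274.8])]
```

Light touch at TCP x ≈ 0.454, as predicted. I'll back off 6 mm and start squeezing.

step_arm(plan=[[[-2, 0, 0], [0, 0, 0], 0.655], [[-2, 0, 0], [0, 0, 0], 0.655], [[-2, 0, 0], [0, 0, 0], 0.65], [[0, 0, 0], [0, 0, 0], 0.638], [[0, 0, 0], [0, 0, 0], 0.626], [[0, 0, 0], [0, 0, 0], 0.614], [[0, 0, 0], [0, 0, 0], 0.602], [[0, 0, 0], [0, 0, 0], 0.595]])

```text
clock: 27.3
position: [0.4484, 0.0296, 0.0865]
tcp_rot: [0.0, 1.0, -0.024, 0.012]
wrist_force: [-1.0, 0.2, -1.1]
grip_width: 0.0511
grasp_force: 8.7
```

```bash
python3 st.py
```

```text
[0.4483706  0.02961473 0.08647355] [ 0.45495137  0.40525659 -1.80750088] [-0.0100714   0.02071678  0.00298893] 0.05096941855306345 8.736605644226074
[([307, 119, 28, 27, 598], [320.5, 132.1])] [([249, 193, 41, 169, 4717], [273.4, 273.8]), ([355, 192, 40, 170, 4611], [370.2, 274.9])]
```

step_arm(plan=[[[0, 0, 0], [0, 0, 0], 0.588], [[0, 0, 0], [0, 0, 0], 0.582], [[0, 0, 0], [0, 0, 0], 0.576], [[0, 0, 0], [0, 0, 0], 0.57], [[0, 0, 0], [0, 0, 0], 0.564], [[0, 0, 0], [0, 0, 0], 0.558], [[0, 0, 0], [0, 0, 0], 0.552], [[0, 0, 0], [0, 0, 0], 0.552]])

```text
clock: 28.5
position: [0.4483, 0.0296, 0.0865]
tcp_rot: [0.0, 1.0, -0.024, 0.012]
wrist_force: [-0.8, 0.3, -0.6]
grip_width: 0.0474
grasp_force: 12.6
```

```bash
python3 st.py
```

```text
[0.44834461 0.02963776 0.08647934] [-1.23211246  0.1568262  -1.64912162] [0.02448024 0.24325834 0.0390167 ] 0.04764362230989806 12.597901672124863
[([308, 117, 27, 28, 607], [320.8, 130.3])] [([251, 193, 45, 169, 4716], [277.9, 273.0]), ([350, 192, 42, 170, 4580], [366.0, 273.8])]
```

step_arm(plan=[[[0, 0, 0], [0, 0, 0], 0.548], [[0, 0, 0], [0, 0, 0], 0.544], [[0, 0, 0], [0, 0, 0], 0.54], [[0, 0, 0], [0, 0, 0], 0.536], [[0, 0, 0], [0, 0, 0], 0.532], [[0, 0, 0], [0, 0, 0], 0.528], [[0, 0, 0], [0, 0, 0], 0.528], [[0, 0, 0], [0, 0, 0], 0.528]])

```text
clock: 29.7
position: [0.4479, 0.0297, 0.0863]
tcp_rot: [0.0, 1.0, -0.024, 0.012]
wrist_force: [-4.7, -0.3, -0.5]
grip_width: 0.0458
grasp_force: 19.0
```

```bash
python3 st.py
```

```text
[0.44795887 0.0296757  0.08628129] [-4.49567694  0.50795279 -0.80538708] [0.07405985 0.76819077 0.0230745 ] 0.04527228554523678 19.1365984082222
[([307, 116, 28, 28, 610], [320.7, 129.4])] [([252, 193, 48, 169, 4658], [280.2, 272.4]), ([347, 192, 44, 168, 4555], [363.7, 273.1])]
```

The nibs are pushing on the shoulders at 4.5 N, so I'll ease back a little and then squeeze on.

step_arm(plan=[[[-0.5, 0, 0], [0, 0, 0], 0.528], [[-0.5, 0, 0], [0, 0, 0], 0.528], [[-0.5, 0, 0], [0, 0, 0], 0.528], [[0, 0, 0], [0, 0, 0], 0.528], [[0, 0, 0], [0, 0, 0], 0.525], [[0, 0, 0], [0, 0, 0], 0.522], [[0, 0, 0], [0, 0, 0], 0.52], [[0, 0, 0], [0, 0, 0], 0.52]])

```text
clock: 30.9
position: [0.4475, 0.0297, 0.0868]
tcp_rot: [0.0, 1.0, -0.024, 0.013]
wrist_force: [1.6, -0.9, -1.4]
grip_width: 0.0448
grasp_force: 17.2
```

```bash
python3 st.py
```

```text
[0.44742263 0.02969789 0.08670229] [ 2.41452694 -0.10131967 -2.06355396] [-0.01151973 -0.38900698 -0.00487082] 0.044907663182374206 17.016594403685303
[([308, 115, 27, 28, 603], [320.6, 128.4])] [([253, 193, 48, 169, 4692], [281.2, 272.1]), ([345, 192, 46, 169, 4564], [362.7, 273.1])]
```

step_arm(plan=[[[0.3, 0, 0], [0, 0, 0], 0.517], [[0, 0, 0], [0, 0, 0], 0.514], [[0, 0, 0], [0, 0, 0], 0.511], [[0, 0, 0], [0, 0, 0], 0.508], [[0, 0, 0], [0, 0, 0], 0.505], [[0, 0, 0], [0, 0, 0], 0.505], [[0, 0, 0], [0, 0, 0], 0.505], [[0, 0, 0], [0, 0, 0], 0.505]])

```text
clock: 32.1
position: [0.4469, 0.0297, 0.0863]
tcp_rot: [0.0, 1.0, -0.024, 0.012]
wrist_force: [0.4, -0.1, -1.6]
grip_width: 0.0435
grasp_force: 15.6
```

```bash
python3 st.py
```

```text
[0.4469243  0.02970453 0.08633911] [-0.16610536 -0.02897258 -1.75953923] [-0.00921845  0.04706948 -0.00113955] 0.04332274867276418 15.73134186459356
[([308, 114, 27, 28, 605], [320.6, 127.8])] [([254, 193, 50, 167, 4677], [283.2, 271.8]), ([343, 192, 47, 167, 4539], [360.8, 272.6])]
```

step_arm(plan=[[[0, 0, 0], [0, 0, 0], 0.501], [[0, 0, 0], [0, 0, 0], 0.497], [[0, 0, 0], [0, 0, 0], 0.493], [[0, 0, 0], [0, 0, 0], 0.49], [[0, 0, 0], [0, 0, 0], 0.487], [[0, 0, 0], [0, 0, 0], 0.487], [[0, 0, 0], [0, 0, 0], 0.487], [[0, 0, 0], [0, 0, 0], 0.487]])

```text
clock: 33.3
position: [0.447, 0.0297, 0.0864]
tcp_rot: [0.0, 1.0, -0.024, 0.012]
wrist_force: [-1.0, 0.3, -1.5]
grip_width: 0.0418
grasp_force: 14.4
```

```bash
python3 st.py
```

```text
[0.44704101 0.02971823 0.08637864] [-0.80943869  0.05493816 -1.28537122] [-0.02758961  0.22184677 -0.00203821] 0.04203659274363145 14.451403976336223
[([308, 113, 27, 29, 606], [320.7, 126.8])] [([256, 193, 51, 167, 4683], [285.6, 271.9]), ([339, 192, 49, 168, 4584], [358.5, 272.6])]
```

step_arm(plan=[[[0, 0, 0], [0, 0, 0], 0.484], [[0, 0, 0], [0, 0, 0], 0.481], [[0, 0, 0], [0, 0, 0], 0.478], [[0, 0, 0], [0, 0, 0], 0.475], [[0, 0, 0], [0, 0, 0], 0.472], [[0, 0, 0], [0, 0, 0], 0.472], [[0, 0, 0], [0, 0, 0], 0.472], [[0, 0, 0], [0, 0, 0], 0.472]])

```text
clock: 34.5
position: [0.4471, 0.0297, 0.0864]
tcp_rot: [0.0, 1.0, -0.024, 0.012]
wrist_force: [-3.6, -0.9, -0.8]
grip_width: 0.0409
grasp_force: 15.7
```

```bash
python3 st.py
```

```text
[0.44715016 0.02969384 0.08644855] [-2.85306172  0.40036471 -1.41300474] [-0.02648066  0.50163894 -0.0226246 ] 0.040724884730167575 15.696123604138847
[([308, 113, 27, 28, 599], [320.7, 126.2])] [([257, 193, 53, 167, 4684], [287.2, 271.5]), ([337, 192, 50, 167, 4563], [356.8, 272.2])]
```

step_arm(plan=[[[-0.4, 0, 0], [0, 0, 0], 0.472], [[-0.4, 0, 0], [0, 0, 0], 0.472], [[0, 0, 0], [0, 0, 0], 0.469], [[0, 0, 0], [0, 0, 0], 0.466], [[0, 0, 0], [0, 0, 0], 0.463], [[0, 0, 0], [0, 0, 0], 0.46], [[0, 0, 0], [0, 0, 0], 0.46], [[0, 0, 0], [0, 0, 0], 0.46]])

```text
clock: 35.7
position: [0.4467, 0.0297, 0.0866]
tcp_rot: [0.0, 1.0, -0.024, 0.013]
wrist_force: [1.0, -0.8, -2.7]
grip_width: 0.0399
grasp_force: 17.1
```

```bash
python3 st.py
```

```text
[0.44666486 0.02972443 0.08658679] [ 1.12783502 -1.12028769 -1.10469142] [-0.03262071 -0.14454188 -0.02378289] 0.039738789591840164 16.98654005980643
[([308, 112, 27, 28, 603], [320.8, 125.4])] [([257, 193, 54, 166, 4672], [288.4, 271.2]), ([335, 192, 51, 167, 4553], [355.5, 271.9])]
```

step_arm(plan=[[[0, 0, 0], [0, 0, 0], 0.457], [[0, 0, 0], [0, 0, 0], 0.455], [[0, 0, 0], [0, 0, 0], 0.453], [[0, 0, 0], [0, 0, 0], 0.453], [[0, 0, 0], [0, 0, 0], 0.453], [[0, 0, 0], [0, 0, 0], 0.453], [[0, 0, 0], [0, 0, 0], 0.453], [[0, 0, 0], [0, 0, 0], 0.453]])

```text
clock: 36.9
position: [0.4465, 0.0297, 0.0865]
tcp_rot: [0.0, 1.0, -0.024, 0.012]
wrist_force: [0.6, -1.4, -1.6]
grip_width: 0.039
grasp_force: 18.4
```

step_arm(plan=[[[0, 0, 0], [0, 0, 0], 0.46], [[0, 0, 0], [0, 0, 0], 0.465], [[0, 0, 0], [0, 0, 0], 0.47], [[0, 0, 0], [0, 0, 0], 0.475], [[0, 0, 0], [0, 0, 0], 0.48], [[0, 0, 0], [0, 0, 0], 0.485], [[0, 0, 0], [0, 0, 0], 0.485], [[0, 0, 0], [0, 0, 0], 0.485]])

```text
clock: 37.9
position: [0.4463, 0.0298, 0.0864]
tcp_rot: [0.0, 1.0, -0.024, 0.012]
wrist_force: [2.6, 0.9, -0.4]
grip_width: 0.0417
grasp_force: 13.5
```

```bash
python3 st.py
```

```text
[0.44627731 0.02975087 0.08639318] [ 2.07823138 -0.4377366  -1.9846775 ] [ 0.03278935 -0.24131498  0.08188182] 0.04129206251234738 13.540695853625948
[([308, 113, 27, 28, 590], [320.7, 126.1])] [([256, 193, 52, 167, 4679], [286.1, 271.5]), ([338, 192, 50, 168, 4573], [357.9, 272.3])]
```

step_arm(plan=[[[0, 0, 0], [0, 0, 0], 0.49], [[0, 0, 0], [0, 0, 0], 0.495], [[0, 0, 0], [0, 0, 0], 0.5], [[0, 0, 0], [0, 0, 0], 0.505], [[0, 0, 0], [0, 0, 0], 0.51], [[0, 0, 0], [0, 0, 0], 0.515], [[0, 0, 0], [0, 0, 0], 0.52], [[0, 0, 0], [0, 0, 0], 0.52]])

```text
clock: 39.1
position: [0.4464, 0.0297, 0.0865]
tcp_rot: [0.0, 1.0, -0.024, 0.012]
wrist_force: [-0.3, -0.2, -1.5]
grip_width: 0.0441
grasp_force: 11.8
```

```bash
python3 st.py
```

```text
[0.44636247 0.02973726 0.08641936] [ 0.31453774  0.47224165 -1.42931263] [ 0.02594902  0.0300049  -0.01573062] 0.04468854389354499 11.835427557234652
[([308, 114, 27, 29, 596], [320.6, 127.9])] [([254, 193, 48, 169, 4704], [282.1, 272.4]), ([344, 192, 46, 169, 4583], [362.0, 273.2])]
```

```bash
python3 - <<'E'
from m import *
b=snapshot('side');pickle.dump(b,open('sd13.pkl','wb'))
a=pickle.load(open('sd12.pkl','rb'))
for k in(a,b):
    g=k['frame'].min(2)[205:226,308:330]
    print('\n'.join(' '.join(f'{v:3d}' for v in r) for r in g));print()
E
```

```text
19  23  13  17  10  17  18  38  88 134 154 154 150 153 153 149 148 143 142 141 145 152
 22  13  12  19   8  19  20  33  77 136 163 159 153 151 154 152 151 149 147 142 140 138
 18   8  11  23  17  18  16  31  76 136 174 171 155 153 152 153 154 153 151 152 146 140
 19  22  20  26  25  19  11  35  85 139 167 159 151 153 153 152 153 152 152 150 152 148
 29  27  26  29  28  14  20  72 136 176 169 145 141 148 150 152 153 152 152 153 152 152
 24  24  21  29  25  16  35 110 193 232 220 188 164 156 154 150 149 151 153 152 152 154
 12  13  14  23  25  12  34 106 176 224 236 233 215 177 154 145 134 137 145 153 153 153
  0   8  22  47  53  26  25  73 122 159 200 233 217 172 145 121 103 115 144 169 169 155
 14  33  74 129 144 103  49  42  79 105 138 179 183 156 140 107  75  89 142 179 186 172
 70 107 145 200 228 194 129  69  57  77 100 135 154 148 145 116  74  68 111 153 175 184
134 179 190 195 232 242 212 145  79  64  89 125 141 136 143 138 113  94  96 112 136 165
143 175 167 140 178 228 241 205 128  80  96 116 114 116 137 150 148 133 131 118 112 129
116 126 113  83 109 171 219 223 180 119 104 1
[... 1895 characters left out ...]
  47  62  92 134 170 176 161 152 170 153  95  76 104 130 139 142 143 165 192 189 166
 33  38  46  66 100 140 172 182 167 156 137 114 111 125 138 140 139 143 160 187 192 174
 48  51  56  58  69  97 135 171 185 181 174 169 169 177 177 174 170 167 174 185 193 184
 63  66  59  60  62  69  90 131 173 193 196 187 183 190 192 190 188 188 186 190 188 166
 73  68  65  62  63  63  64  89 135 178 184 160 141 148 156 157 160 168 185 194 169 127
 72  69  65  65  64  60  61  67  91 128 138 115  98 102 102 109 115 128 164 186 163 114
 73  74  71  72  67  65  64  62  68  85  95 108 123 116  97  90  89 102 143 178 176 154
 88  81  81  82  73  62  66  76  84  80  86 121 151 145 118  91  83  86 111 147 170 172
```

The ears look about 17 mm apart, which suggests the clip has clicked. I'll open the pliers to the carrying width to check that it holds.

step_arm(plan=[[[0, 0, 0], [0, 0, 0], 0.535], [[0, 0, 0], [0, 0, 0], 0.55], [[0, 0, 0], [0, 0, 0], 0.565], [[0, 0, 0], [0, 0, 0], 0.58], [[0, 0, 0], [0, 0, 0], 0.595], [[0, 0, 0], [0, 0, 0], 0.61], [[0, 0, 0], [0, 0, 0], 0.62], [[0, 0, 0], [0, 0, 0], 0.62]])

```text
clock: 40.35
position: [0.4464, 0.0297, 0.0864]
tcp_rot: [0.0, 1.0, -0.024, 0.012]
wrist_force: [1.0, 0.4, -1.2]
grip_width: 0.0528
grasp_force: 8.5
```

```bash
python3 st.py; python3 - <<'E'
from m import *
b=snapshot('side');pickle.dump(b,open('sd14.pkl','wb'))
g=b['frame'].min(2)[207:221,308:328]
print('\n'.join(' '.join(f'{v:3d}' for v in r) for r in g))
E
```

```text
[0.44635312 0.02974068 0.08643129] [ 0.62678725  0.19084514 -1.60609452] [-0.04286462  0.0649613  -0.00400732] 0.05300876456758609 8.45751017332077
[([308, 119, 27, 28, 589], [320.5, 132.8])] [([355, 193, 41, 169, 4619], [372.5, 275.0]), ([247, 194, 41, 168, 4713], [271.0, 274.4])]
 14  12  16  19  21  19  16  42  89 125 145 156 156 152 152 151 152 151 152 150
 19  20  13  25  26  19  14  41  92 134 162 170 155 149 145 151 150 150 155 150
 29  26  29  31  28  15  18  66 125 158 163 160 140 127 137 161 169 161 151 150
 25  26  22  29  27  18  44 114 179 194 161 131 112  98 116 160 185 180 165 154
 10   8  11  22  28  26  51 129 211 236 207 158 113  73  81 128 175 189 187 172
  0   9  17  33  69  92  94 119 190 238 239 215 157  92  67  89 130 166 186 189
 52  60  76  96 136 186 192 156 150 194 231 228 180 134 102  92  99 118 148 177
105 131 148 163 179 220 241 223 169 136 174 194 174 147 127 123 120 109 121 144
124 145 167 171 157 181 222 237 208 145 129 158 157 126 123 140 144 133 138 147
118 124 135 132 112 115 159 205 225 194 153 134 120 102 125 149 157 152 155 168
 86  87  95  99  97 101 107 141 189 205 177 118  85 101 128 145 151 155 159 177
 43  49  62  86 123 145 128 110 130 166 151  93  72 103 130 139 141 144 149 173
 31  38  47  81 137 175 173 144 121 118 105  77  79 108 127 135 130 130 137 163
 50  51  55  69 112 156 178 178 161 141 120 107 113 127 143 151 136 129 140 158
```

The clip stays shut with the nibs clear of the ears. I'll withdraw and return to the mat.

step_arm(plan=[[[-1, 0, 0], [0, 0, 0], 0.63], [[-3, 0, 0], [0, 0, 0], 0.64], [[-4, 0, 0], [0, 0, 0], 0.645], [[-5, 0, 0], [0, 0, 0], 0.645], [[-6, 0, 0], [0, 0, 0], 0.645], [[-6, 0, 0], [0, 0, 0], 0.645], [[-5, -6, 0], [0, 0, 0], 0.645], [[-3, -14, 0], [0, 0, 0], 0.645]])

```text
clock: 41.6
position: [0.4141, 0.0518, 0.0857]
tcp_rot: [0.0, 1.0, -0.024, 0.012]
wrist_force: [0.4, 0.1, -1.8]
grip_width: 0.055
grasp_force: 8.3
```

step_arm(plan=[[[0, -20, 0], [0, 0, 0], 0.645], [[0, -24, 0], [0, 0, 0], 0.645], [[0, -26, 0], [0, 0, 0], 0.645], [[0, -28, 0], [0, 0, 0], 0.645], [[0, -28, 0], [0, 0, 0], 0.645], [[2, -28, 0], [0, 0, 0], 0.645], [[4, -26, 0], [0, 0, 0], 0.645], [[4, -22, 0], [0, 0, 0], 0.645]])

```text
clock: 42.6
position: [0.4337, 0.2545, 0.0858]
tcp_rot: [0.0, 1.0, -0.023, 0.012]
wrist_force: [-0.2, -0.3, -1.5]
grip_width: 0.055
grasp_force: 8.3
```

step_arm(plan=[[[4, -16, 4], [0, 0, 0], 0.645], [[4, -8, 8], [0, 0, 0], 0.645], [[3, -3, 10], [0, 0, 0], 0.645], [[0, 0, 11], [0, 0, 0], 0.645], [[0, 0, 11], [0, 0, 0], 0.645], [[0, 0, 10], [0, 0, 0], 0.645], [[0, 0, 7], [0, 0, 0], 0.645], [[0, 0, 3], [0, 0, 0], 0.645]])

```text
clock: 43.6
position: [0.4476, 0.2787, 0.0216]
tcp_rot: [0.0, 1.0, -0.024, 0.012]
wrist_force: [0.5, -0.3, -1.9]
grip_width: 0.0553
grasp_force: 8.3
```

```bash
python3 st.py
```

```text
[0.44808766 0.27910736 0.02248828] [-0.180778   -0.04309275 -1.79021528] [0.02482864 0.01575508 0.03941933] 0.05506135157025912 8.295300363336082
[([308, 121, 27, 27, 569], [320.9, 134.1])] [([245, 193, 43, 169, 5050], [268.6, 274.7]), ([355, 192, 43, 170, 4941], [374.9, 275.8])]
```

step_arm(plan=[[[0, 0, 3], [0, 0, 0], 0.645], [[0, 0, 3], [0, 0, 0], 0.645], [[0, 0, 2], [0, 0, 0], 0.645], [[0, 0, 1.5], [0, 0, 0], 0.645], [[0, 0, 1.5], [0, 0, 0], 0.645], [[0, 0, 1], [0, 0, 0], 0.645], [[0, 0, 0], [0, 0, 0], 0.645], [[0, 0, 0], [0, 0, 0], 0.645]])

```text
clock: 44.8
position: [0.4482, 0.2789, 0.0102]
tcp_rot: [0.0, 1.0, -0.024, 0.012]
wrist_force: [0.8, 0.4, -0.6]
grip_width: 0.0549
grasp_force: 8.3
```

```bash
python3 st.py
```

```text
[0.44817624 0.2789394  0.01020948] [-0.03224001 -0.10557298 -1.71690193] [0.00565039 0.04009428 0.02325611] 0.05506731766237067 8.294168862648803
[([308, 121, 27, 28, 581], [321.0, 134.3])] [([245, 193, 42, 169, 5031], [268.6, 275.0]), ([355, 192, 43, 170, 4943], [374.9, 275.7])]
```

step_arm(plan=[[[0, 0, 1], [0, 0, 0], 0.645], [[0, 0, 1], [0, 0, 0], 0.645], [[0, 0, 1], [0, 0, 0], 0.645], [[0, 0, 0.5], [0, 0, 0], 0.645], [[0, 0, 0], [0, 0, 0], 0.645], [[0, 0, 0], [0, 0, 0], 0.645], [[0, 0, 0], [0, 0, 0], 0.645], [[0, 0, 0], [0, 0, 0], 0.645]])

```text
clock: 46.0
position: [0.4482, 0.2789, 0.007]
tcp_rot: [0.0, 1.0, -0.024, 0.012]
wrist_force: [-3.3, -1.7, 5.6]
grip_width: 0.0552
grasp_force: 8.6
```

```bash
python3 st.py
```

```text
[0.44818688 0.27893769 0.00699471] [-3.01083221 -1.5768853   5.01758095] [-0.30025607  0.55017745  0.00660846] 0.05488798840719726 8.560753959779959
[([308, 121, 27, 27, 570], [320.8, 134.5])] [([245, 193, 43, 169, 5026], [268.6, 274.9]), ([356, 192, 42, 170, 4916], [375.1, 275.9])]
```

Down on the mat with 5 N. I'll release and lift away.

step_arm(plan=[[[0, 0, -0.5], [0, 0, 0], 0.66], [[0, 0, 0], [0, 0, 0], 0.68], [[0, 0, 0], [0, 0, 0], 0.7], [[0, 0, 0], [0, 0, 0], 0.72], [[0, 0, 0], [0, 0, 0], 0.75], [[0, 0, 0], [0, 0, 0], 0.85], [[0, 0, 0], [0, 0, 0], 1], [[0, 0, 0], [0, 0, 0], 1]])

```text
clock: 47.2
position: [0.4483, 0.279, 0.0073]
tcp_rot: [0.0, 1.0, -0.024, 0.012]
wrist_force: [-0.7, 0.1, -0.3]
grip_width: 0.0853
grasp_force: 0.0
```

step_arm(plan=[[[0, 0, -4], [0, 0, 0], 1], [[0, 0, -10], [0, 0, 0], 1], [[0, 0, -25], [0, 0, 0], 1], [[0, 0, -35], [0, 0, 0], 1], [[0, 0, -40], [0, 0, 0], 1], [[0, 0, -30], [0, 0, 0], 1], [[0, 0, 0], [0, 0, 0], 1], [[0, 0, 0], [0, 0, 0], 1]])

```text
clock: 48.2
position: [0.4442, 0.2789, 0.1506]
tcp_rot: [0.001, 1.0, -0.024, 0.012]
wrist_force: [-0.4, -0.2, 0.4]
grip_width: 0.0856
grasp_force: 0.0
```

```bash
python3 st.py; python3 - <<'E'
from m import *
k=snapshot('wrist');q=brass(k)[0][1];print('pivot',ray(k,*q,.0225))
r=sorted(red(k),key=lambda t:t[0][0]);print([ray(k,t[0][0]+t[0][2]/2,t[0][1]+t[0][3],.019) for t in r])
b=snapshot('side');g=b['frame'].min(2)[209:218,308:322]
print('\n'.join(' '.join(f'{v:3d}' for v in x) for x in g)); print(sense()['clock'])
E
```

```text
[0.44390935 0.2787194  0.14945504] [0.34978102 0.19052654 0.22694937] [-0.00710096  0.05767128  0.00922445] 0.08568709418192114 0.0
[([315, 111, 12, 14, 128], [320.5, 117.0])] [([279, 146, 23, 94, 1406], [288.7, 191.6]), ([341, 146, 24, 93, 1378], [353.3, 191.5])]
pivot [0.50240841 0.27656363 0.0225    ]
[array([0.40495939, 0.30611462, 0.019     ]), array([0.4034128 , 0.25471518, 0.019     ])]
 21  25  23  29  29  14  22  68 127 159 166 163 157 156
 23  20  18  29  23  15  48 117 182 197 164 142 151 156
 31  29  31  36  40  24  54 134 218 239 212 172 160 157
 63  60  58  55  58  48  65 122 197 245 242 221 184 164
 79  79  76  73  71  67  72 103 151 193 219 213 182 168
 77  79  76  80  77  75  75  78  89 113 139 149 136 140
 77  78  79  79  78  78  77  77  73  76  82  87  86  90
 77  81  78  78  76  76  78  77  77  75  74  75  75  72
 80  78  78  77  77  77  78  78  78  75  74  77  76  77
48.5
```

```bash
python3 -c "
from bench import *
print(finish_job())"
```

```text
the job is handed in; nothing more can be done
None
```

The clip is clicked shut and stayed shut after the pliers let go. The pliers lie flat on the mat, released, and the job was handed in at about 48.5 s; they slipped on the first grasp, so I set them down once and regripped before squeezing.

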